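# Caliper the tube specimen

### The job

Measure the blue tube on the bench caliper: slide the caliper's jaw open, stand the tube upright on the granite plate between the jaws, then close the sliding jaw on it gently until both jaws just touch it, without squeezing the tube or rocking the jaw out of square. Leave the jaws closed on the tube for the reading, and do not drop the tube or disturb the other things on the bench.

Things in the scene. Friction and masses are not known exactly. Their poses are not given: they have to be found in the camera images.
- caliper_stand: Bench caliper, fixed: grey granite plate 200 x 360 x 20 mm (x, y, z) with a 200 mm caliper clamped flat above it. Origin: centre of the plate's underside, on the bench. Own +y runs along the beam towards the fixed jaw; both jaws point to own -x. Steel beam 20 mm wide (x), axis at x = 45, z = 43 to 49, y = -155 to 160 mm; blue clamp on it at y = -150 to -126, up to z = 60 mm.
- fixed_jaw: Fixed steel jaw at the beam's +y end. Origin on the beam axis in the plane of its measuring face: stand frame (45, 130, 46) mm; axes as the stand's. The face looks to the stand's -y. Both jaws reach 78 mm from the beam axis along -x, are 10 mm thick (z = 41 to 51 mm in the stand frame) and 14 to 22 mm wide; their flat faces are square to y.
- fixed_face (a point): Point on the fixed jaw's measuring face, 45 mm out from the beam axis, mid-thickness: stand frame (0, 130, 46) mm. The right place to measure: a tube touching the fixed jaw here has its axis about 25 mm from this point along the stand's -y, and clears the beam by about 10 mm.
- sliding_jaw: Sliding jaw with dark housing 36 mm wide (stand x), 85 mm long (y), 37 to 61 mm above the bench, centred on the beam. Origin on the beam axis; the measuring face is 55 mm from it along own +y, the housing's flat rear end (12 mm taller than the beam's top) 30 mm along own -y. Axes as the stand's when square. A slack lock screw sticks out 9 mm at +x, 30 mm ahead of the origin.
- slider_grip (a point): Centre of the housing's ribbed grip, 49 mm above the bench: can be pinched here across the stand's x (36 mm wide) from above, or pushed on the rear end 30 mm behind it.
- moving_face (a point): Point on the sliding jaw's measuring face, 45 mm out from the beam axis, mid-thickness.
- jaw_slide (a joint): Opening between the jaws in m (0 shut, at most 0.12), growing as the sliding jaw goes along the stand's -y. Left at 0.008 to 0.030 at the start. Slides with a steady friction of about 1.5 N and stays where it is left.
- jaw_rock (a joint): Rocking of the sliding jaw on the beam about the vertical through its grip, in rad (0 square, stops at +-0.05); it springs back to square with about 20 N m/rad, so a load of 6.7 N on the jaw 45 mm out from the beam rocks it 0.015.
- tube: The specimen: moulded blue plastic tube about 50 mm outside diameter but not quite round (48 to 52 mm, depending on where it is measured, which cannot be seen), 3.5 mm wall, 80 mm long, standing upright, open at both ends, 60 to 130 g. Origin: centre of its lower end, z along its axis.
- tube_center (a point): Centre of the blue tube, half-way up (40 mm above its lower end).
- rod_center (a point): Bystander: aluminium rod specimen, 38 mm diameter, 80 mm high, standing on the mat; its centre.
- block_center (a point): Bystander: white plastic block specimen, 40 x 40 x 80 mm, standing on the mat; its centre.
- mat: Thin teal rubber mat fixed on the bench, 300 x 130 x 3 mm, origin under its centre; the three specimens stand on it in a row along its x, about 90 mm apart, in any order.
- bottle: Bystander: white plastic bottle, 66 mm diameter, 150 mm high, upright; origin under its centre.
- spray_can: Bystander: red spray can, 58 mm diameter, 170 mm high, upright; origin under its centre.
Mind the look-alikes: they are no part of the job. Of the things like the tube, leave any that is yellow; of the rest the smaller one is meant.

How it is judged:
By the outcome, as a careful person would: the job done as asked, in the order asked, and still so for the second after the job is handed in, with the robot touching nothing.
It also fails if it takes over 61 s, if anything falls off the work surface, if the arm or the gripper's body presses on something with over 40 N, if the wrist force passes 120 N, or if a joint passes its speed limit or range.

### The arm

A 6-joint arm with a two-finger parallel gripper is mounted at the origin on the work surface. World frame = base frame: x ahead of the robot, y to its left, z up, the work surface at z = 0. Lengths are in m, angles in rad, forces in N, time in s.
With the tool pointing down it reaches from about 0.425 to 0.925 m from the base axis. Payload 12.5 kg.
Tool frame: the origin (TCP) lies where the fingers leave the gripper's body, on its centre line; the fingertips stand 73 mm ahead of it and the grasp point (between the pads) lies 54 mm ahead of it; z points along the fingers, x is the direction in which the jaws open and shut, and the axes are right-handed (so a half turn about z gives the same grasp; the last joint's range is limited). The gripper opens to 85 mm and grips with 20 to 120 N. Pads are 22 mm wide; open, the fingers measure 114 mm over their backs; the gripper's body (76 mm by 85 mm) begins 54 mm behind the grasp point. The pads swing forward as they close: fully open they stand 13 mm farther back than shut.
Start: joints at [1.144, 0.491, 1.559, -0, 1.092, -0.106], TCP at [0.197, 0.593, 0.304] pointing down, gripper open.
Joint ranges: [-3.1, 3.1], [-0.84, 2.19], [0.05, 2.79], [-1.13, 4.28], [0.06, 2.93], [-2.69, 2.69]. Speed limits (rad/s): [2.22, 2.22, 2.79, 3.14, 3.14, 3.14].

### API

Orientations are given as a rotation vector (axis times angle).
In Python, from bench import robot gives the robot as it stands.
- The arm moves only by the tool move_arm, never from a script. Its arguments are lists of equal length, an entry for each row: "travel": the shift along the world's x, y, z in m, a list of three; "turn": the turn, a rotation vector about the world's x, y, z in degrees, a list of three; "fingers": the closure, from -1 (fully open) to 1 (shut), so that 0 is half open. In form: {"travel": [[x, y, z], ...], "turn": [[ax, ay, az], ...], "fingers": [fingers, ...]}. A call has 1 to 8 rows; each row shifts and turns the commanded pose from where the row before left it; what a row does not reach is not made up. A row lasts 1/12 s, in which the tool goes at most 41.7 mm and 7.16 degrees, less where a joint would pass 70% of its speed; a pose out of reach is approached as far as the arm can. A call with a gripper value outside its range is refused whole. The fingers move at their own pace and stop on an object; the grip force is fixed at half the most. Time passes only in rows, so rows that do not move let the fingers close. It gives the time, the measured TCP pose, the force and the opening at its end, in the units of the state.
- robot.state(): the state, without advancing time (a new reading comes with each control period).
- robot.camera(name): name is "scene" or "top"; returns (picture, depth): 384x512x3 uint8, blue, green, red; 384x512 float32, m along the optical axis (not along the pixel's ray), 0 where there is no reading.
- robot.camera_params(name): a dict with "vertical_fov" (degrees; the focal length in pixels is half the picture's height over the tangent of half this angle, whatever the lens; pixels are square), "cx", "cy" (the principal point, pixels), "position" and "attitude" of the camera in the world. Camera axes: x right, y up, looking along -z (the intrinsics and any distortion apply to the point x, -y, -z); pixel columns grow to the right and rows downward; lengths in m; the calibration is good to about 2 mm. A picture is of the moment at which its call begins. camera_params takes no time and is no camera call.
- robot.job_done(): hands the job in, once; it reports no verdict.
The state is a dict: "clock": time; "q": joint angles; "qvel": joint speeds; "effort": joint torques, N m; "tcp_pos": TCP position; "orientation": TCP orientation; "wrist_force": force on the tool from outside, world axes, zero at the start; "wrist_torque": the same for the moment, N m; "finger_gap": finger opening in m.
Only numpy, scipy, OpenCV 4.12 (cv2) and the standard library are available. Lean on these libraries where they do the work, as an engineer would, in place of code of your own. Each camera call takes 0.05 s, during which the arm holds its last target.

## Working session

There is one attempt and no reset: what is moved stays moved. The work goes in short steps, Python scripts to look and compute and a tool call to move; the robot and the scene stay as the last step left them, time stands still between calls to the robot, and variables do not carry over. Pictures are saved under pics/ and viewed, and the job is handed in when it is done.

Besides the shell and the picture viewer there is one more tool, called after "Emit:" as name(argument=value, ...) on one line, values as JSON. move_arm: Moves the arm, as the interface text tells. Its arguments: {"type":"object","properties":{"travel":{"type":"array"},"turn":{"type":"array"},"fingers":{"type":"array"}},"required":["travel","turn","fingers"]}

```bash
ls; mkdir -p pics; python3 - <<'E'
from bench import robot
import cv2
print(robot.state())
for n in ("scene","top"):
    print(n,robot.camera_params(n))
    p,d=robot.camera(n); cv2.imwrite(f"pics/{n}0.png",p); import numpy as np; np.save(f"pics/{n}0_d.npy",d)
E
```

```text
pics
{'clock': 0.0, 'q': array([ 1.14442522e+00,  4.91565807e-01,  1.55947592e+00, -5.94590160e-05,
        1.09168705e+00, -1.05598239e-01]), 'qvel': array([-3.50179520e-04, -8.88795476e-05,  4.94049784e-04, -2.96155639e-03,
       -1.51813034e-03,  1.48204598e-03]), 'effort': array([-2.98026644e-03, -6.18441296e+01, -2.61590159e+01, -2.19812955e-04,
        4.05841231e-03,  1.05730157e-05]), 'tcp_pos': array([0.1969852 , 0.59298369, 0.30331469]), 'orientation': array([ 2.54717424e+00,  1.83784516e+00, -1.50782176e-03]), 'wrist_force': array([ 0.20028171, -0.65367772,  0.26847685]), 'wrist_torque': array([-0.00940194,  0.0218935 ,  0.02308479]), 'finger_gap': 0.08507570876644481}
scene {'vertical_fov': 51.85200177371331, 'cx': 258.17584334414687, 'cy': 187.34411565321008, 'position': array([ 1.11831383, -0.55926591,  1.08260548]), 'attitude': array([0.64523521, 0.26851249, 0.70182641])}
top {'vertical_fov': 52.19572985012656, 'cx': 259.86809058416685, 'cy': 192.9783704877514, 'position': array([0.36827186, 0.02965227, 1.16484823]), 'attitude': array([ 0.12609912, -0.15020856, -1.55754507])}
```

View pics/scene0.png

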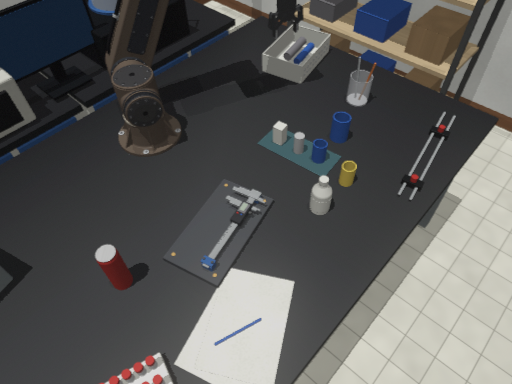

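View pics/top0.png

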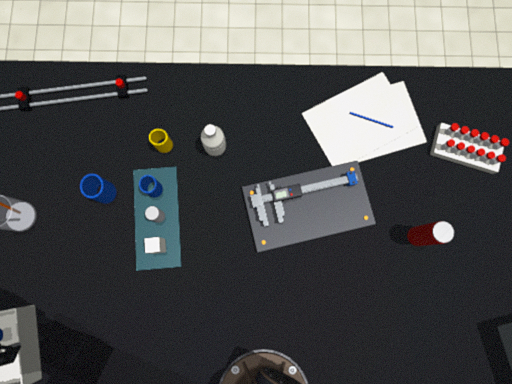

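The top view shows the caliper plate around (308,205), the teal mat around (157,218), the fixed jaw end at (262,203), and the slider's housing at (287,193). Tube candidates are:
- small blue on the mat: top (151,186), scene (319,151)
- larger blue off the mat: top (96,188), scene (341,127)
- yellow: top (161,141), scene (347,174)

By the description it should be the small blue one. I'll check it in a crop.

```bash
cat > h.py <<'E'
import numpy as np, cv2
from scipy.spatial.transform import Rotation as R
from bench import robot
def cam(n):
    c=robot.camera_params(n); f=192/np.tan(np.radians(c["vertical_fov"]/2))
    return f,c["cx"],c["cy"],np.array(c["position"]),R.from_rotvec(c["attitude"]).as_matrix()
def ray(n,u,v):
    f,cx,cy,p,M=cam(n); d=M@np.array([(u-cx)/f,-(v-cy)/f,-1.]); return p,d
def plane(n,u,v,z):
    p,d=ray(n,u,v); return p+d*(z-p[2])/d[2]
def dep(n,u,v,D):
    p,d=ray(n,u,v); return p+d*D[int(round(v)),int(round(u))]
def proj(n,X):
    f,cx,cy,p,M=cam(n); c=M.T@(np.asarray(X)-p); return np.array([cx+f*c[0]/-c[2],cy-f*c[1]/-c[2]])
def tri(uv1,uv2,n1="top",n2="scene"):
    p,d=ray(n1,*uv1);q,e=ray(n2,*uv2);d=d/np.linalg.norm(d);e=e/np.linalg.norm(e)
    s=np.linalg.lstsq(np.c_[d,-e],q-p,rcond=None)[0]
    a=p+s[0]*d;b=q+s[1]*e; return (a+b)/2,np.linalg.norm(a-b)
def cloud(n,D):
    f,cx,cy,p,M=cam(n);v,u=np.mgrid[0:384,0:512]
    P=np.stack([(u-cx)/f*D,-(v-cy)/f*D,-D],-1)@M.T+p; P[D==0]=np.nan; return P
def grab(n,tag):
    p,d=robot.camera(n); cv2.imwrite(f"pics/{n}{tag}.png",p); np.save(f"pics/{n}{tag}_d.npy",d); return p,d
def crop(src,dst,x0,y0,x1,y1,k):
    p=cv2.imread(src)[y0:y1,x0:x1]; cv2.imwrite(dst,cv2.resize(p,None,fx=k,fy=k,interpolation=cv2.INTER_CUBIC))
E
python3 - <<'E'
from h import *
crop("pics/top0.png","pics/c_cal.png",236,150,386,256,5)
crop("pics/top0.png","pics/c_mat.png",70,110,230,280,3.5)
crop("pics/scene0.png","pics/c_scal.png",160,175,280,285,5)
crop("pics/scene0.png","pics/c_smat.png",250,100,370,220,4.5)
for n in("top","scene"):
    D=np.load(f"pics/{n}0_d.npy"); 
    for nm,uv in dict(top=dict(small=(151,184),big=(96,188),yel=(161,141),rod=(152,213),block=(151,243),plate=(320,220),mat=(157,260),bench=(230,300)),scene=dict(small=(319,151),big=(341,127),plate=(220,215)))[n].items(): print(n,nm,dep(n,*uv,D).round(4))
E
```

```text
top small [0.5991 0.3402 0.0038]
top big [0.5846 0.5023 0.0068]
top yel [ 0.7358  0.3186 -0.0021]
top rod [0.5013 0.311  0.0857]
top block [0.4192 0.3098 0.0832]
top plate [ 0.4933 -0.1645  0.0204]
top mat [0.374  0.3106 0.0024]
top bench [0.2623 0.096  0.0004]
scene small [0.5987 0.3082 0.0675]
scene big [0.5916 0.4517 0.0797]
scene plate [ 0.5049 -0.1003  0.0175]
```

View pics/c_cal.png

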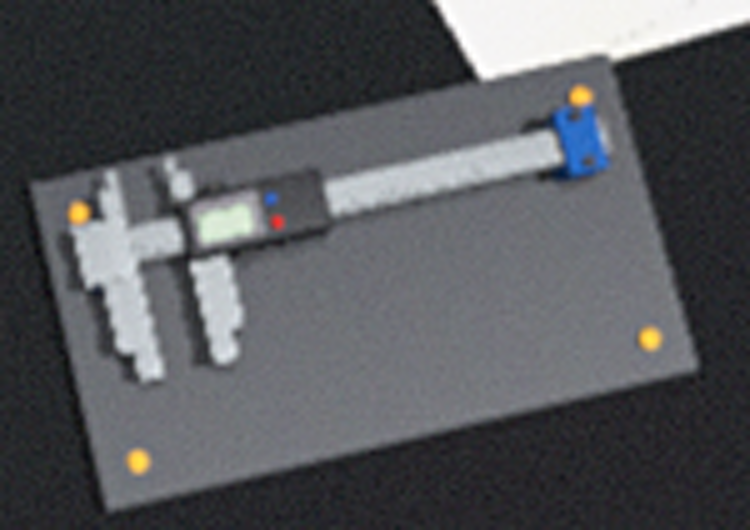

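View pics/c_mat.png

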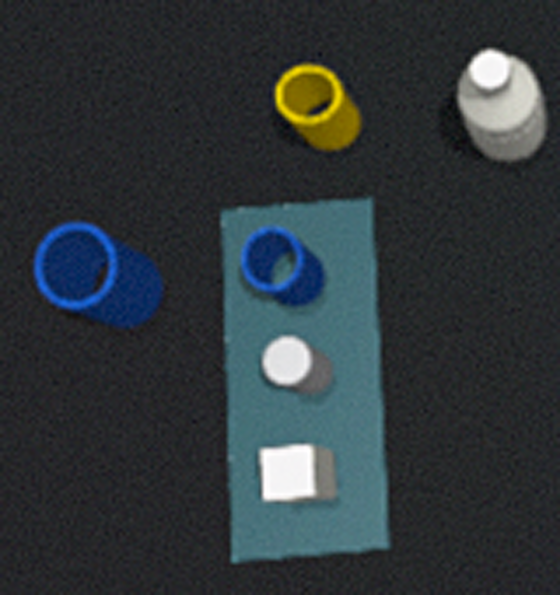

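View pics/c_scal.png

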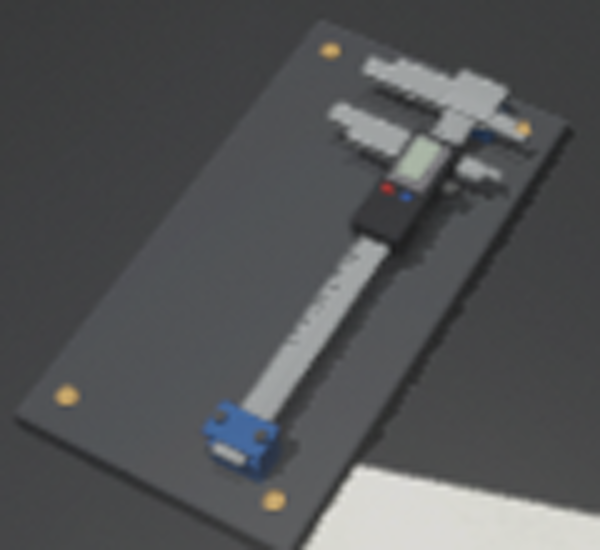

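View pics/c_smat.png

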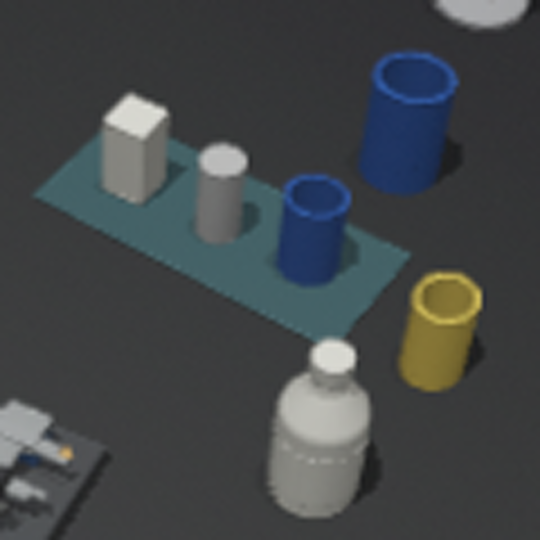

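The small blue tube is on the mat, beside the rod; its open rim is at about (148,184) in the top view and its height is 83 mm less the mat. The larger blue one and the yellow one stay put. Next I'll measure the stand, jaws and tube precisely.

```bash
cat > meas.py <<'E'
from h import *
def blobs(mask,amin):
    n,l,s,c=cv2.connectedComponentsWithStats(mask.astype(np.uint8)); return [(c[i],s[i]) for i in range(1,n) if s[i,4]>=amin]
I={n:cv2.imread(f"pics/{n}0.png") for n in("top","scene")}
DD={n:np.load(f"pics/{n}0_d.npy") for n in I}
H={n:cv2.cvtColor(I[n],cv2.COLOR_BGR2HSV) for n in I}
box=dict(top=(236,150,386,256),scene=(160,175,280,285))
scr={}
for n in I:
    x0,y0,x1,y1=box[n]; h=H[n]; m=(h[...,0]>8)&(h[...,0]<30)&(h[...,1]>90)&(h[...,2]>90)
    mm=np.zeros_like(m); mm[y0:y1,x0:x1]=m[y0:y1,x0:x1]
    scr[n]=[(b[0],b[1][4]) for b in blobs(mm,4)]
    for c,a in scr[n]: print(n,c.round(1),a,plane(n,*c,0.021).round(4))
# plate by point cloud from depth
for n in I:
    P=cloud(n,DD[n]); x0,y0,x1,y1=box[n]; Q=P[y0-5:y1+5,x0-10:x1+5]
    m=(abs(Q[...,2]-0.02)<0.006); r=cv2.minAreaRect(Q[m][:,:2].astype(np.float32)); print(n,"plate",r,np.nanmedian(Q[m][:,2]))
# tube rim
for n,(x0,y0,x1,y1) in dict(top=(130,165,172,205),scene=(300,130,335,168)).items():
    h=H[n][y0:y1,x0:x1]; m=(h[...,0]>100)&(h[...,0]<125)&(h[...,1]>120); P=cloud(n,DD[n])[y0:y1,x0:x1]
    q=P[m]; t=q[q[:,2]>0.078]; print(n,"rim",t[:,:2].min(0),t[:,:2].max(0),len(t),np.median(t[:,2]))
    print(cv2.minEnclosingCircle(t[:,:2].astype(np.float32)))
E
python3 meas.py
```

```text
top [351.7 168.5] 15 [ 0.6495 -0.2629  0.021 ]
top [251.3 192.1] 18 [0.5743 0.0383 0.021 ]
top [365.5 217.2] 18 [ 0.5026 -0.2989  0.021 ]
top [263.2 241.8] 19 [0.4281 0.0022 0.021 ]
scene [225.7 184.9] 9 [0.4296 0.0011 0.021 ]
scene [173.  253.8] 12 [ 0.5032 -0.299   0.021 ]
scene [214.4 274.6] 13 [ 0.6484 -0.2627  0.021 ]
top plate ((0.539602518081665, -0.12908953428268433), (0.20042011141777039, 0.3599031865596771), 13.80688190460205) 0.02063677120884666
scene plate ((0.5396540760993958, -0.13029178977012634), (0.20195546746253967, 0.36244359612464905), 13.810551643371582) 0.019245591400828044
top rim [0.55979459 0.30624613] [0.61242732 0.35358016] 85 0.08336814632030576
((0.5861831903457642, 0.3294532001018524), 0.026514731347560883)
scene rim [0.56061619 0.30453242] [0.6110701  0.35295831] 50 0.08072940486472091
((0.5866128206253052, 0.32846447825431824), 0.02611982636153698)
```

```bash
cat >> h.py <<'E'
C0=np.array([0.5390,-0.1302]); YAW=np.radians(13.85)
EX=np.array([np.cos(YAW),np.sin(YAW)]); EY=np.array([-np.sin(YAW),np.cos(YAW)])
def tost(P): return np.stack([(P[...,:2]-C0)@EX,(P[...,:2]-C0)@EY,P[...,2]],-1)*1000
def towd(x,y): return C0+(x*EX+y*EY)/1000
E
python3 - <<'E'
from h import *
I={n:cv2.imread(f"pics/{n}0.png") for n in("top","scene")}
for n in I:
    D=np.load(f"pics/{n}0_d.npy"); S=tost(cloud(n,D)); z=S[...,2]
    near=(abs(S[...,0])<110)&(abs(S[...,1])<190)
    ho=near&(z>56)&(z<68)&(abs(S[...,0]-45)<30)
    q=S[ho]; a=q[q[:,1]>-100]; b=q[q[:,1]<-100]
    print(n,"housing x",np.percentile(a[:,0],[1,99]),"y",np.percentile(a[:,1],[0,1,50,99,100]),"z",np.median(a[:,2]),len(a)," clamp y",np.percentile(b[:,1],[0,100]) if len(b) else None)
    jw=near&(z>44)&(z<57)&(S[...,0]<22)&(S[...,0]>-45)&(S[...,1]>0)
    q=S[jw]
    for lo in range(-35,22,7):
        s=np.sort(q[(q[:,0]>=lo)&(q[:,0]<lo+7),1]); 
        if len(s)>1:
            g=np.argmax(np.diff(s)); print(lo,len(s),"mov",s[0].round(1),s[g].round(1),"fix",s[g+1].round(1),s[-1].round(1))
    fx=q[q[:,1]>128]; print("z jaw",np.median(q[:,2]), "tip x",q[:,0].min())
    bm=near&(z>40)&(z<55)&(S[...,1]<10)&(S[...,1]>-115)&(S[...,0]>20)&(S[...,0]<70); q=S[bm]; print("beam x",np.percentile(q[:,0],[1,50,99]),np.median(q[:,2]))
E
```

```text
top housing x [27.46080338 63.1820143 ] y [ 16.69074097  18.00683064  60.56412997 141.57058739 158.30103843] z 61.86034284856512 373  clamp y [-147.70228399 -124.44834605]
-35 16 mov 89.4 101.2 fix 133.9 144.8
-28 26 mov 87.5 100.4 fix 131.6 144.2
-21 24 mov 88.7 101.3 fix 130.9 144.9
-14 39 mov 81.1 100.0 fix 131.2 152.5
-7 37 mov 79.7 101.3 fix 132.5 152.9
0 36 mov 80.8 101.0 fix 131.2 152.0
7 38 mov 79.4 100.7 fix 131.7 152.7
14 35 mov 80.1 101.3 fix 131.3 152.1
21 7 mov 79.6 94.3 fix 132.8 144.7
z jaw 51.67891234748867 tip x -32.51139856576973
beam x [35.31740722 45.25410868 55.59083333] 49.559545536522535
scene housing x [29.04042208 64.06351379] y [ 14.88215027  15.87317016  55.56788981  98.19054401 141.47586535] z 60.70229373376335 243  clamp y [-149.93663236 -127.70047755]
-35 11 mov 88.4 98.2 fix 130.0 142.5
-28 16 mov 85.7 100.7 fix 131.6 143.0
-21 17 mov 84.3 96.5 fix 129.8 141.7
-14 25 mov 77.5 100.1 fix 127.2 150.7
-7 22 mov 78.9 96.1 fix 128.5 148.4
0 27 mov 77.2 99.3 fix 128.5 153.7
7 24 mov 76.2 101.5 fix 131.2 148.4
14 28 mov 78.0 98.6 fix 127.8 153.9
21 2 mov 78.0 78.0 fix 137.4 137.4
z jaw 49.764443220691625 tip x -32.40858795528021
beam x [34.80408572 46.4712493  56.48393362] 48.03254986715544
```

Stand frame checks out: the plate is 200x360 at yaw 13.85°, the beam is at x=45, jaw tops are at 50–52 mm, and the housing top is at 61–62. The opening is about 29 mm. I'm moving above the caliper with the fingers closed and checking fingertip height by depth before pushing.

Emit:
move_arm(travel=[[0.021,-0.035,0],[0.021,-0.035,0],[0.021,-0.035,0],[0.021,-0.035,0],[0.021,-0.035,0],[0.021,-0.035,0],[0.021,-0.035,0],[0.021,-0.035,0]], turn=[[0,0,-3.4],[0,0,-3.4],[0,0,-3.4],[0,0,-3.4],[0,0,-3.4],[0,0,-3.4],[0,0,-3.4],[0,0,-3.4]], fingers=[1,1,1,1,1,1,1,1])

```text
clock: 0.77
tcp_pos: [0.3655, 0.3113, 0.3039]
orientation: [2.91, 1.184, -0.0]
wrist_force: [1.0, 1.0, -0.1]
finger_gap: -0.0002
```

Emit:
move_arm(travel=[[0.021,-0.035,0],[0.021,-0.035,0],[0.021,-0.035,0],[0.021,-0.035,0],[0.021,-0.035,0],[0.021,-0.035,0],[0.021,-0.035,0],[0.021,-0.035,0]], turn=[[0,0,-3.4],[0,0,-3.4],[0,0,-3.4],[0,0,-3.4],[0,0,-3.4],[0,0,-3.4],[0,0,-3.4],[0,0,-3.4]], fingers=[1,1,1,1,1,1,1,1])

```text
clock: 1.43
tcp_pos: [0.5337, 0.0311, 0.3038]
orientation: [-3.107, -0.465, 0.0]
wrist_force: [-0.1, 0.6, 0.1]
finger_gap: 0.0001
```

```bash
cat >> h.py <<'E'
def stat():
    s=robot.state(); M=R.from_rotvec(s["orientation"]).as_matrix(); p=s["tcp_pos"]
    f=s["wrist_force"]; print("t",round(s["clock"],2),"tcp",p.round(4),"stand",tost(p).round(1),"xang",np.degrees(np.arctan2(M[1,0],M[0,0])).round(2),"zax",M[:,2].round(4),"F",f.round(2),"Fst",(f[:2]@EX).round(2),(f[:2]@EY).round(2),"gap",round(s["finger_gap"],4),"q",s["q"].round(2)); return s
E
python3 - <<'E'
from h import *
s=stat()
for n in("scene","top"):
    p,d=grab(n,"1"); P=cloud(n,d); t=s["tcp_pos"]
    m=(np.hypot(P[...,0]-t[0],P[...,1]-t[1])<0.06)&(P[...,2]>0.15)&(P[...,2]<0.5)
    print(n,m.sum(), np.percentile(P[m][:,2],[0,1,5,50]) if m.sum() else None, "tip-TCP px",proj(n,t),proj(n,t-[0,0,.073]))
E
stat=1; python3 -c "
from h import *; stat(); crop('pics/scene1.png','pics/c_s1.png',170,60,310,240,3.3)"
```

```text
t 1.43 tcp [0.5337 0.0311 0.3038] stand [ 33.4 157.9 303.8] xang 17.04 zax [-2.e-04  1.e-04 -1.e+00] F [-0.13  0.58  0.08] Fst 0.01 0.59 gap 0.0001 q [-0.07  0.36  1.78  0.    1.   -0.36]
scene 1641 [0.2344984  0.24330902 0.27427651 0.38250922] tip-TCP px [250.6335125  134.40973379] [251.43661133 152.3022249 ]
top 36 [0.47134875 0.4721984  0.47683197 0.49329899] tip-TCP px [253.59117975 187.61097876] [253.58217529 193.302201  ]
t 1.53 tcp [0.5353 0.0289 0.3034] stand [ 34.5 155.3 303.4] xang 16.83 zax [ 7.e-04 -6.e-04 -1.e+00] F [-0.4   1.4  -0.11] Fst -0.05 1.46 gap -0.0001 q [-0.07  0.37  1.78 -0.    1.   -0.36]
```

View pics/c_s1.png

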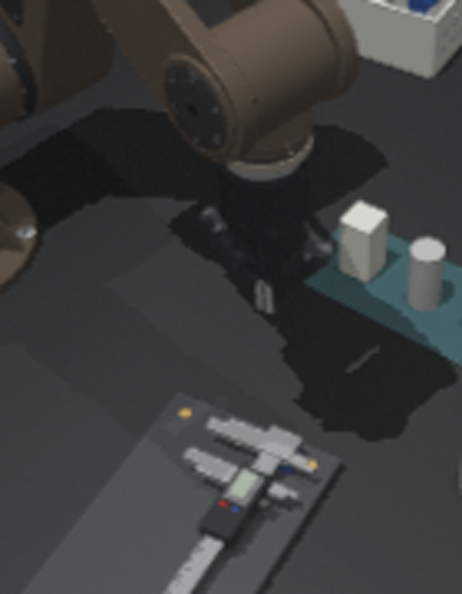

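Emit:
move_arm(travel=[[0.009,-0.015,-0.03],[0.009,-0.015,-0.03],[0,0,-0.03],[0,0,-0.03],[0,0,-0.03],[0,0,0],[0,0,0]], turn=[[0,0,-1.5],[0,0,-1.5],[0,0,0],[0,0,0],[0,0,0],[0,0,0],[0,0,0]], fingers=[1,1,1,1,1,1,1])

```text
clock: 2.12
tcp_pos: [0.5507, 0.0035, 0.1533]
orientation: [-3.117, -0.389, 0.005]
wrist_force: [0.4, -0.5, 1.5]
finger_gap: -0.0
```

```bash
python3 - <<'E'
from h import *
for k in range(4):
    s=stat(); p,d=grab("scene","2")
crop('pics/scene2.png','pics/c_s2.png',170,100,310,260,3.5)
E
```

```text
t 2.12 tcp [0.5507 0.0035 0.1533] stand [ 43.3 127.  153.3] xang 14.25 zax [-3.e-03  4.e-04 -1.e+00] F [ 0.43 -0.51  1.52] Fst 0.29 -0.6 gap -0.0 q [-0.11  0.59  1.88  0.    0.67 -0.36]
t 2.17 tcp [0.5513 0.0034 0.1547] stand [ 43.9 126.7 154.7] xang 14.25 zax [-0.  0. -1.] F [-0.66  0.08  0.1 ] Fst -0.62 0.24 gap -0.0001 q [-0.11  0.59  1.88  0.    0.67 -0.36]
t 2.22 tcp [0.5516 0.0033 0.1554] stand [ 44.2 126.6 155.4] xang 14.24 zax [ 1.7e-03 -2.0e-04 -1.0e+00] F [ 0.36 -0.55  1.26] Fst 0.22 -0.62 gap 0.0002 q [-0.11  0.59  1.88  0.    0.67 -0.36]
t 2.27 tcp [0.5517 0.0033 0.1558] stand [ 44.2 126.6 155.8] xang 14.24 zax [ 2.6e-03 -3.0e-04 -1.0e+00] F [ 0.3  -0.04 -0.13] Fst 0.28 -0.11 gap -0.0 q [-0.11  0.58  1.88  0.    0.67 -0.36]
```

View pics/c_s2.png

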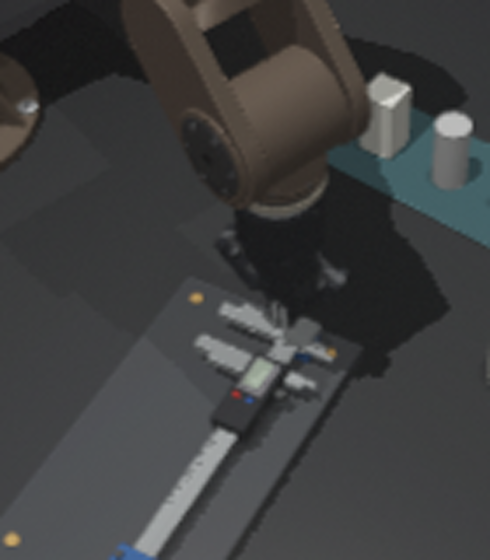

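Emit:
move_arm(travel=[[0.001,-0.002,-0.01],[0.001,-0.002,-0.01],[0,0,-0.005],[0,0,-0.003],[0,0,0],[0,0,0]], turn=[[0,0,-0.2],[0,0,-0.2],[0,0,0],[0,0,0],[0,0,0],[0,0,0]], fingers=[1,1,1,1,1,1])

```text
clock: 2.82
tcp_pos: [0.553, -0.0009, 0.1256]
orientation: [-3.119, -0.378, 0.001]
wrist_force: [0.2, 0.3, 0.5]
finger_gap: -0.0003
```

```bash
python3 - <<'E'
from h import *
for k in range(4):
    s=stat(); p,d=grab("scene","3")
crop('pics/scene3.png','pics/c_s3.png',200,150,290,240,6)
E
```

```text
t 2.82 tcp [ 0.553  -0.0009  0.1256] stand [ 44.6 122.2 125.6] xang 13.82 zax [-6.e-04  1.e-04 -1.e+00] F [0.15 0.26 0.46] Fst 0.21 0.21 gap -0.0003 q [-0.12  0.63  1.89  0.    0.61 -0.36]
t 2.87 tcp [ 0.5531 -0.0009  0.1259] stand [ 44.6 122.2 125.9] xang 13.82 zax [-1.e-04  0.e+00 -1.e+00] F [-0.1  -0.66 -0.12] Fst -0.25 -0.62 gap 0.0001 q [-0.12  0.63  1.89  0.    0.61 -0.36]
t 2.92 tcp [ 0.5532 -0.0009  0.1261] stand [ 44.7 122.2 126.1] xang 13.82 zax [ 3.e-04 -0.e+00 -1.e+00] F [-0.15  0.74 -0.46] Fst 0.03 0.76 gap -0.0002 q [-0.12  0.63  1.89  0.    0.61 -0.36]
t 2.97 tcp [ 0.5531 -0.0009  0.1262] stand [ 44.7 122.2 126.2] xang 13.82 zax [ 4.e-04 -0.e+00 -1.e+00] F [-0.07  0.36 -0.78] Fst 0.02 0.36 gap -0.0 q [-0.12  0.63  1.89  0.    0.61 -0.36]
```

View pics/c_s3.png

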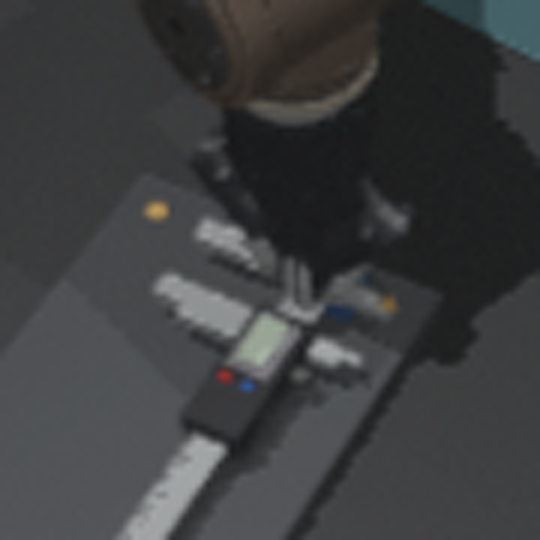

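The fingertips (tip z ≈ 53 mm) are just above the beam, ahead of the housing's front at crop pixel (300,315), with no contact. Pushing the jaw open now.

Emit:
move_arm(travel=[[0.0007,-0.003,0],[0.0007,-0.003,0],[0.0007,-0.003,0],[0.0007,-0.003,0],[0.001,-0.004,0],[0.001,-0.004,0],[0.001,-0.004,0],[0.001,-0.004,0]], turn=[[0,0,0],[0,0,0],[0,0,0],[0,0,0],[0,0,0],[0,0,0],[0,0,0],[0,0,0]], fingers=[1,1,1,1,1,1,1,1])

```text
clock: 3.68
tcp_pos: [0.56, -0.0293, 0.1259]
orientation: [-3.119, -0.378, -0.0]
wrist_force: [-0.1, 2.0, 0.5]
finger_gap: 0.0001
```

```bash
python3 - <<'E'
from h import *
s=stat(); p,d=grab("scene","4")
crop('pics/scene4.png','pics/c_s4.png',200,150,290,240,6)
E
```

```text
t 3.68 tcp [ 0.56   -0.0293  0.1259] stand [ 44.5  92.9 125.9] xang 13.81 zax [ 1.e-04  1.e-04 -1.e+00] F [-0.07  2.05  0.49] Fst 0.43 2.0 gap 0.0001 q [-0.17  0.64  1.87  0.    0.63 -0.41]
```

View pics/c_s4.png

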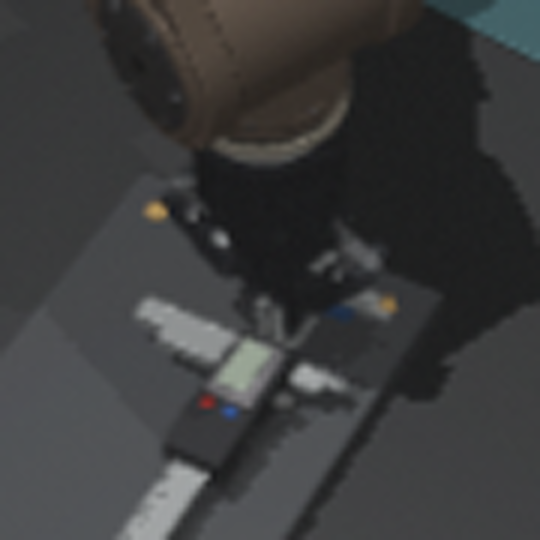

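The jaw is sliding with about 2 N and stays square. Continuing.

Emit:
move_arm(travel=[[0.0012,-0.005,0],[0.0012,-0.005,0],[0.0012,-0.005,0],[0.0012,-0.005,0],[0.0012,-0.005,0],[0.001,-0.004,0],[0.001,-0.004,0],[0.0005,-0.002,0]], turn=[[0,0,0],[0,0,0],[0,0,0],[0,0,0],[0,0,0],[0,0,0],[0,0,0],[0,0,0]], fingers=[1,1,1,1,1,1,1,1])

```text
clock: 4.4
tcp_pos: [0.5685, -0.0645, 0.1259]
orientation: [3.119, 0.378, 0.0]
wrist_force: [-0.1, 1.3, -0.0]
finger_gap: -0.0
```

```bash
python3 - <<'E'
from h import *
stat(); print((towd(0,105)))
E
```

```text
t 4.4 tcp [ 0.5685 -0.0645  0.1259] stand [ 44.4  56.8 125.9] xang 13.8 zax [ 2.e-04 -1.e-04 -1.e+00] F [-0.12  1.33 -0.04] Fst 0.2 1.32 gap -0.0 q [-0.23  0.65  1.85 -0.    0.64 -0.47]
[ 0.51386501 -0.0282528 ]
```

Emit:
move_arm(travel=[[-0.0012,0.005,0],[-0.0012,0.005,0.005],[0,0,0.035],[0,0,0.04],[0.002,0.0384,0.015],[0.002,0.0384,0.01],[0.002,0.0384,0],[0.002,0.0384,0]], turn=[[0,0,0],[0,0,0],[0,0,0],[0,0,0],[0,0,6],[0,0,6],[0,0,6],[0,0,6]], fingers=[1,1,1,1,-1,-1,-1,-1])

```text
clock: 5.07
tcp_pos: [0.5735, 0.1019, 0.2324]
orientation: [2.969, 1.025, 0.003]
wrist_force: [0.4, -0.8, 0.2]
finger_gap: 0.048
```

Emit:
move_arm(travel=[[0.002,0.0384,0],[0.002,0.0384,0],[0.002,0.0384,0],[0.002,0.0384,0],[0.002,0.0384,0],[0.002,0.0384,0],[0,0,0],[0,0,0]], turn=[[0,0,6],[0,0,6],[0,0,6],[0,0,6],[0,0,6],[0,0,6],[0,0,0],[0,0,0]], fingers=[-1,-1,-1,-1,-1,-1,-1,-1])

```text
clock: 5.73
tcp_pos: [0.5848, 0.3324, 0.2307]
orientation: [-2.509, -1.891, 0.001]
wrist_force: [0.2, -0.3, 0.4]
finger_gap: 0.0855
```

```bash
python3 - <<'E'
from h import *
stat()
p,d=grab("scene","5"); stat()
crop('pics/scene5.png','pics/c_s5.png',160,60,370,280,2.7)
S=tost(cloud("scene",d)); z=S[...,2]
m=(z>56)&(z<66)&(abs(S[...,0]-45)<18)&(S[...,1]>-100)&(S[...,1]<90); a=S[m]; print("housing y",np.percentile(a[:,1],[0,2,98,100]))
for lo in range(-35,22,7):
    q=S[(z>44)&(z<57)&(S[...,0]>lo)&(S[...,0]<lo+7)&(S[...,1]>-20)&(S[...,1]<160)][:,1]; q.sort()
    if len(q)>1: g=np.argmax(np.diff(q)); print(lo,q[0],q[g],q[g+1],q[-1])
E
```

```text
t 5.73 tcp [0.5848 0.3324 0.2307] stand [155.2 438.2 230.7] xang 74.01 zax [-3.e-04 -2.e-04 -1.e+00] F [ 0.19 -0.28  0.42] Fst 0.12 -0.31 gap 0.0855 q [ 0.42  0.63  1.51 -0.    1.   -0.87]
t 5.78 tcp [0.5851 0.3309 0.2308] stand [155.1 436.7 230.8] xang 73.88 zax [-5.e-04 -5.e-04 -1.e+00] F [ 0.26 -0.    0.42] Fst 0.25 -0.07 gap 0.0851 q [ 0.42  0.63  1.51 -0.    1.   -0.87]
housing y [-41.19144556 -39.33221421  41.17496649  44.81026154]
-35 29.49018590785277 44.2237213925679 129.4755166010802 139.78674139411297
-28 31.978865284477507 44.05802396024802 129.21139687769434 140.70420937485287
-21 24.674497801932695 45.225507219735455 129.37859542571474 152.03222760721198
-14 23.036431316757866 43.287288079290676 128.3293793042985 150.12636961688293
-7 23.0462829730576 43.877532926342056 130.28668822609916 148.9046697163202
0 21.88673482974125 45.07070492013244 130.351150243805 152.4789510302482
7 23.743095614749826 44.604239114472506 128.77183727621303 151.26010860810814
14 23.47675678853783 44.39720796832799 129.4013892767582 150.50990486192885
21 -17.199412408007525 44.46953676081338 130.3841259144069 151.09374177938693
```

View pics/c_s5.png

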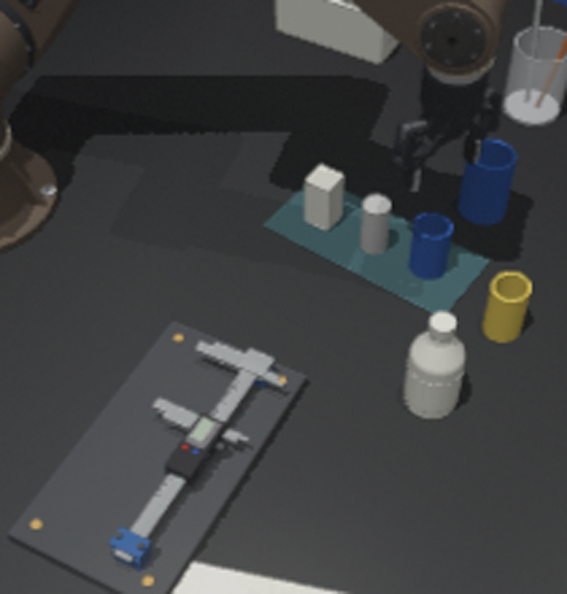

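The jaw is now open about 85 mm, and all the specimens stand as before. Descending on the tube.

Emit:
move_arm(travel=[[0.001,-0.0016,-0.02],[0,0,-0.03],[0,0,-0.03],[0,0,-0.02],[0,0,-0.009],[0,0,0],[0,0,0]], turn=[[0,0,0],[0,0,0],[0,0,0],[0,0,0],[0,0,0],[0,0,0],[0,0,0]], fingers=[-1,-1,-1,-1,-1,-1,-1])

```text
clock: 6.37
tcp_pos: [0.5873, 0.3279, 0.1227]
orientation: [2.513, 1.885, 0.001]
wrist_force: [0.7, 0.4, 0.3]
finger_gap: 0.0856
```

```bash
python3 - <<'E'
from h import *
stat()
p,d=grab("scene","6"); p,d=grab("top","6"); stat()
a=cv2.imread("pics/scene6.png")[90:190,260:370]; b=p[150:250,100:210]
cv2.imwrite("pics/c6.png",cv2.resize(np.hstack([a,b]),None,fx=3.6,fy=3.6,interpolation=cv2.INTER_CUBIC))
E
```

```text
t 6.37 tcp [0.5873 0.3279 0.1227] stand [156.6 433.2 122.7] xang 73.74 zax [ 4.e-04  2.e-04 -1.e+00] F [0.72 0.4  0.25] Fst 0.8 0.21 gap 0.0856 q [ 0.41  0.76  1.58  0.    0.8  -0.88]
t 6.47 tcp [0.5876 0.3284 0.1237] stand [157.  433.6 123.7] xang 73.78 zax [ 0.0022  0.001  -1.    ] F [-0.65  0.05  0.5 ] Fst -0.62 0.21 gap 0.0856 q [ 0.41  0.76  1.58  0.    0.8  -0.88]
```

View pics/c6.png

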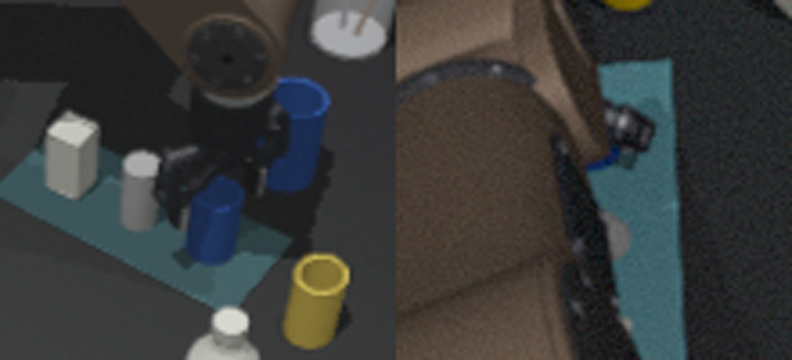

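Emit:
move_arm(travel=[[-0.0015,0.001,0],[0,0,0],[0,0,0],[0,0,0],[0,0,0],[0,0,0],[0,0,0],[0,0,0]], turn=[[0,0,0],[0,0,0],[0,0,0],[0,0,0],[0,0,0],[0,0,0],[0,0,0],[0,0,0]], fingers=[-1,0.1,0.3,0.5,0.7,0.7,0.7,0.7])

```text
clock: 7.13
tcp_pos: [0.5856, 0.3296, 0.1227]
orientation: [2.512, 1.887, 0.001]
wrist_force: [-1.7, 0.4, 5.5]
finger_gap: 0.0481
```

```bash
python3 - <<'E'
from h import *
s=stat()
p,d=grab("scene","7"); s=stat()
crop('pics/scene7.png','pics/c_s7.png',260,90,370,190,5)
P=cloud("scene",d); H=cv2.cvtColor(p,cv2.COLOR_BGR2HSV); m=(H[...,0]>100)&(H[...,0]<125)&(H[...,1]>120)
m&=(abs(P[...,0]-.59)<.05)&(abs(P[...,1]-.33)<.05); q=P[m]; print(len(q),q[:,2].min(),q[:,2].max())
E
```

```text
t 7.13 tcp [0.5856 0.3296 0.1227] stand [155.3 435.3 122.7] xang 73.82 zax [ 8.e-04  4.e-04 -1.e+00] F [-1.72  0.39  5.52] Fst -1.58 0.79 gap 0.0481 q [ 0.41  0.76  1.58  0.    0.8  -0.87]
t 7.18 tcp [0.5856 0.3297 0.1227] stand [155.3 435.3 122.7] xang 73.83 zax [ 7.e-04  4.e-04 -1.e+00] F [-1.15  0.19  4.17] Fst -1.07 0.45 gap 0.048 q [ 0.41  0.76  1.58  0.    0.8  -0.87]
266 -0.0013073756012531579 0.23895492929817463
```

View pics/c_s7.png

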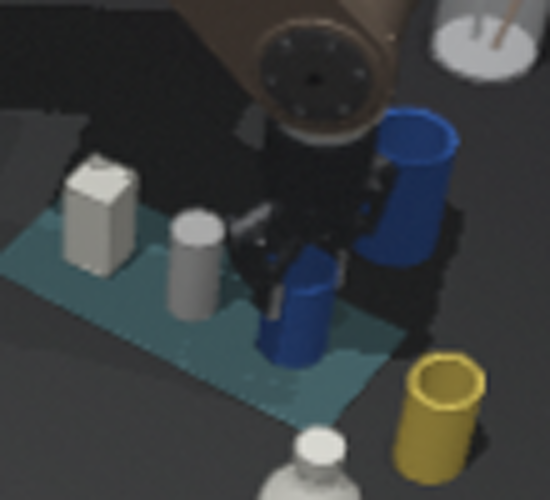

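Gripped at 48 mm. Lifting gently and checking the hold.

Emit:
move_arm(travel=[[0,0,0.005],[0,0,0.01],[0,0,0.02],[0,0,0.03],[0,0,0.03],[0,0,0.022],[0,0,0]], turn=[[0,0,0],[0,0,0],[0,0,0],[0,0,0],[0,0,0],[0,0,0],[0,0,0]], fingers=[0.7,0.7,0.7,0.7,0.7,0.7,0.7])

```text
clock: 7.77
tcp_pos: [0.5865, 0.3301, 0.2449]
orientation: [2.51, 1.886, 0.012]
wrist_force: [1.1, 0.3, -1.6]
finger_gap: 0.048
```

```bash
python3 - <<'E'
from h import *
s=stat()
p,d=grab("scene","8"); s=stat()
crop('pics/scene8.png','pics/c_s8.png',260,60,370,190,4.5)
E
```

```text
t 7.77 tcp [0.5865 0.3301 0.2449] stand [156.3 435.5 244.9] xang 73.83 zax [ 0.0073  0.0033 -1.    ] F [ 1.13  0.26 -1.62] Fst 1.16 -0.02 gap 0.048 q [ 0.41  0.61  1.5   0.    1.02 -0.87]
t 7.82 tcp [0.5859 0.3298 0.2422] stand [155.7 435.4 242.2] xang 73.82 zax [ 0.0046  0.0021 -1.    ] F [ 0.59  0.24 -0.86] Fst 0.63 0.09 gap 0.0479 q [ 0.41  0.62  1.5   0.    1.02 -0.87]
```

View pics/c_s8.png

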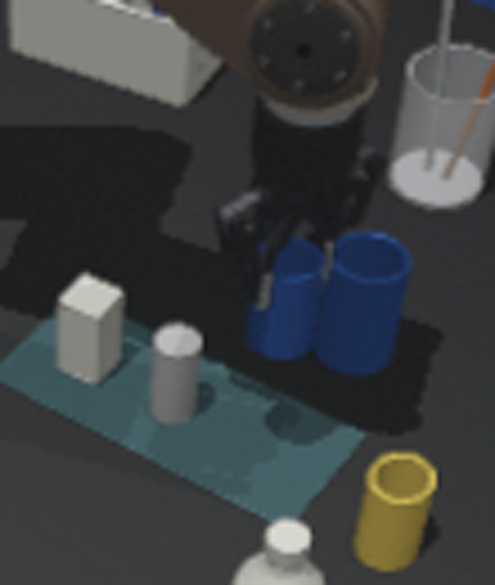

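The tube is lifted and hanging straight, with the bottom edge at crop pixel (285,350). Carrying it over the caliper.

Emit:
move_arm(travel=[[-0.004,-0.02,0],[-0.0079,-0.04,0],[-0.0079,-0.04,0],[-0.0079,-0.04,0],[-0.0079,-0.04,0],[-0.0079,-0.04,0],[-0.0079,-0.04,0],[-0.0079,-0.04,0]], turn=[[0,0,0],[0,0,0],[0,0,0],[0,0,0],[0,0,0],[0,0,0],[0,0,0],[0,0,0]], fingers=[0.7,0.7,0.7,0.7,0.7,0.7,0.7,0.7])

```text
clock: 8.48
tcp_pos: [0.525, 0.0279, 0.2383]
orientation: [-2.511, -1.886, 0.002]
wrist_force: [1.3, -0.8, -1.2]
finger_gap: 0.048
```

Emit:
move_arm(travel=[[-0.0079,-0.04,0],[-0.004,-0.02,0],[0,0,0],[0,0,0],[0,0,0]], turn=[[0,0,0],[0,0,0],[0,0,0],[0,0,0],[0,0,0]], fingers=[0.7,0.7,0.7,0.7,0.7])

```text
clock: 8.9
tcp_pos: [0.5141, -0.0301, 0.2385]
orientation: [-2.512, -1.886, 0.001]
wrist_force: [0.2, 0.9, -0.8]
finger_gap: 0.0477
```

```bash
cat > tubechk.py <<'E'
from h import *
import sys
def tube(p,d,n):
    P=cloud(n,d); S=tost(P); H=cv2.cvtColor(p,cv2.COLOR_BGR2HSV)
    m=(H[...,0]>100)&(H[...,0]<125)&(H[...,1]>110)&(S[...,0]>-45)&(S[...,0]<40)&(S[...,1]>60)&(S[...,1]<150)&(S[...,2]>22)
    q=S[m]; print(n,"tube pts",len(q),"min",np.percentile(q,2,axis=0).round(1),"max",np.percentile(q,98,axis=0).round(1)); return q
tag=sys.argv[1]; stat()
for n in sys.argv[2:]:
    p,d=grab(n,tag); q=tube(p,d,n)
    # circle fit on the outer side facing the camera: known R 25
    c=cam(n)[3]; cs=tost(c)
    from scipy.optimize import least_squares
    o=q
    r=least_squares(lambda v: np.hypot(o[:,0]-v[0],o[:,1]-v[1])-25, [q[:,0].mean(),q[:,1].mean()],loss="soft_l1").x; print(" circle fit centre",r.round(1))
stat()
E
python3 tubechk.py 9 scene top; python3 -c "
from h import *; crop('pics/scene9.png','pics/c_s9.png',170,100,310,250,4)"
```

```text
t 8.9 tcp [ 0.5141 -0.0301  0.2385] stand [-2.000e-01  1.031e+02  2.385e+02] xang 73.81 zax [-9.e-04  4.e-04 -1.e+00] F [ 0.18  0.9  -0.84] Fst 0.39 0.83 gap 0.0477 q [-0.19  0.42  1.9   0.    0.82 -1.48]
scene tube pts 382 min [-20.2  76.2 122.1] max [ 26.8 124.6 213.2]
 circle fit centre [  1.2 102.4]Traceback (most recent call last):
  File "tubechk.py", line 9, in <module>
    p,d=grab(n,tag); q=tube(p,d,n)
                       ~~~~^^^^^^^
  File "tubechk.py", line 6, in tube
    q=S[m]; print(n,"tube pts",len(q),"min",np.percentile(q,2,axis=0).round(1),"max",np.percentile(q,98,axis=0).round(1)); return q
                                            ~~~~~~~~~~~~~^^^^^^^^^^^^
    return _quantile_unchecked(
        a, q, axis, out, overwrite_input, method, keepdims, weights)
    return _ureduce(a,
                    func=_quantile_ureduce_func,
    ...<5 lines>...
                    overwrite_input=overwrite_input,
                    method=method)
    r = func(a, **kwargs)
    result = _quantile(arr,
                       quantiles=q,
    ...<2 lines>...
                       out=out,
                       weights=wgt)
    slices_having_nans = np.isnan(arr[-1, ...])
                                  ~~~^^^^^^^^^
IndexError: index -1 is out of bounds for axis 0 with size 0
```

View pics/c_s9.png

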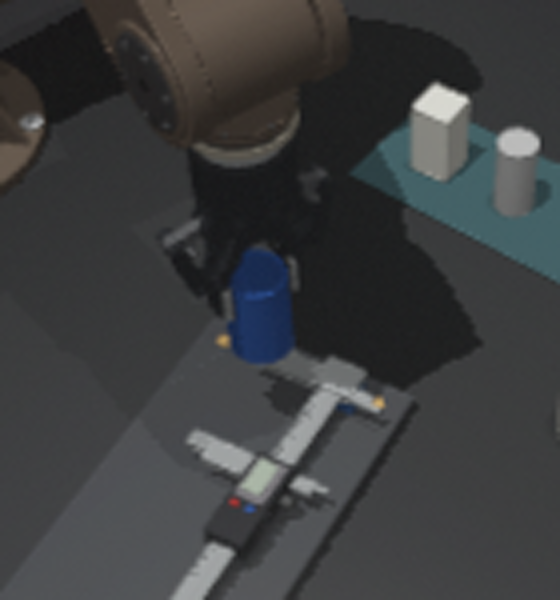

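The tube is above the gap, with its axis at stand (0–1, 102–103), matching the TCP. I'll give it 2 mm more clearance to the fixed jaw and lower it.

Emit:
move_arm(travel=[[0.0005,-0.002,-0.02],[0,0,-0.025],[0,0,-0.02],[0,0,-0.015],[0,0,-0.007],[0,0,0],[0,0,0],[0,0,0]], turn=[[0,0,0],[0,0,0],[0,0,0],[0,0,0],[0,0,0],[0,0,0],[0,0,0],[0,0,0]], fingers=[0.7,0.7,0.7,0.7,0.7,0.7,0.7,0.7])

```text
clock: 9.67
tcp_pos: [0.5152, -0.0322, 0.1527]
orientation: [2.511, 1.887, 0.001]
wrist_force: [-0.7, -0.0, -0.9]
finger_gap: 0.048
```

```bash
python3 tubechk.py 10 scene; python3 -c "
from h import *; crop('pics/scene10.png','pics/c_s10.png',190,120,290,240,5)"
```

```text
t 9.67 tcp [ 0.5152 -0.0322  0.1527] stand [  0.3 100.9 152.7] xang 73.86 zax [ 1.3e-03 -2.0e-04 -1.0e+00] F [-0.66 -0.05 -0.88] Fst -0.65 0.11 gap 0.048 q [-0.19  0.55  1.97  0.    0.62 -1.48]
scene tube pts 328 min [-19.7  75.1  35.2] max [ 27.3 123.1 123.2]
 circle fit centre [  2.1 100.3]
t 9.72 tcp [ 0.5151 -0.0323  0.1529] stand [  0.3 100.8 152.9] xang 73.84 zax [ 1.6e-03 -2.0e-04 -1.0e+00] F [ 0.19  0.72 -0.11] Fst 0.35 0.66 gap 0.0478 q [-0.19  0.55  1.97  0.    0.62 -1.48]
```

View pics/c_s10.png

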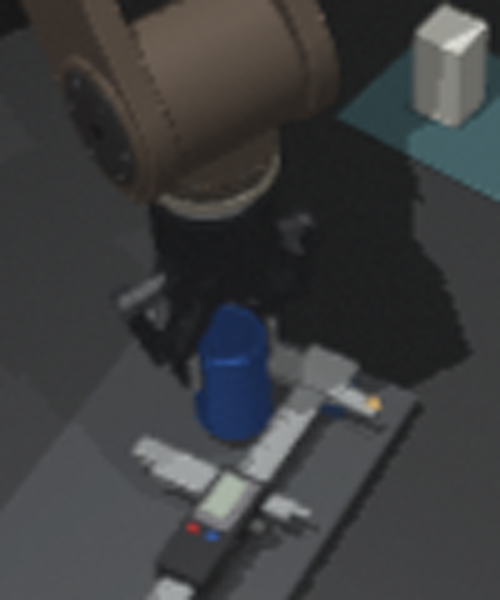

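Emit:
move_arm(travel=[[0,0,-0.003],[0,0,-0.003],[0,0,-0.002],[0,0,-0.002],[0,0,-0.001],[0,0,0],[0,0,0]], turn=[[0,0,0],[0,0,0],[0,0,0],[0,0,0],[0,0,0],[0,0,0],[0,0,0]], fingers=[0.7,0.7,0.7,0.7,0.7,0.7,0.7])

```text
clock: 10.3
tcp_pos: [0.5147, -0.0325, 0.1408]
orientation: [-2.512, -1.887, 0.0]
wrist_force: [-0.3, -0.3, -0.6]
finger_gap: 0.0479
```

Emit:
move_arm(travel=[[0,0,-0.0005],[0,0,-0.0005],[0,0,0]], turn=[[0,0,0],[0,0,0],[0,0,0]], fingers=[0.7,0.7,0.7])

```text
clock: 10.55
tcp_pos: [0.5147, -0.0325, 0.1399]
orientation: [-2.512, -1.887, -0.0]
wrist_force: [-0.2, -0.7, -1.0]
finger_gap: 0.0483
```

Emit:
move_arm(travel=[[0,0,-0.0005],[0,0,-0.0005],[0,0,0]], turn=[[0,0,0],[0,0,0],[0,0,0]], fingers=[0.7,0.7,0.7])

```text
clock: 10.8
tcp_pos: [0.5149, -0.0325, 0.1396]
orientation: [2.511, 1.887, 0.001]
wrist_force: [-1.5, 1.3, 8.7]
finger_gap: 0.048
```

```bash
python3 tubechk.py 11 scene
```

```text
t 10.8 tcp [ 0.5149 -0.0325  0.1396] stand [ -0.  100.7 139.6] xang 73.83 zax [ 7.e-04 -1.e-04 -1.e+00] F [-1.46  1.27  8.75] Fst -1.11 1.58 gap 0.048 q [-0.19  0.58  1.98  0.    0.59 -1.48]
scene tube pts 312 min [-19.8  74.6  25.6] max [ 27.4 122.  128.1]
 circle fit centre [ 1.6 99.7]
t 10.85 tcp [ 0.5148 -0.0324  0.1396] stand [-1.000e-01  1.007e+02  1.396e+02] xang 73.83 zax [ 7.e-04 -1.e-04 -1.e+00] F [-1.77  0.39  8.25] Fst -1.62 0.8 gap 0.0481 q [-0.19  0.58  1.98  0.    0.59 -1.48]
```

Contact with the plate came at TCP z = 139.6 mm, right at the prediction, with about 8 N. I'll ease off 0.5 mm and release slowly.

Emit:
move_arm(travel=[[0,0,0.0005],[0,0,0],[0,0,0],[0,0,0],[0,0,0],[0,0,0],[0,0,0]], turn=[[0,0,0],[0,0,0],[0,0,0],[0,0,0],[0,0,0],[0,0,0],[0,0,0]], fingers=[0.7,0.7,-0.2,-0.35,-0.5,-0.6,-0.6])

```text
clock: 11.43
tcp_pos: [0.5147, -0.0325, 0.1394]
orientation: [-2.512, -1.887, 0.0]
wrist_force: [-0.7, 0.1, 0.2]
finger_gap: 0.0684
```

```bash
python3 tubechk.py 12 scene;  python3 -c "
from h import *; crop('pics/scene12.png','pics/c_s12.png',190,120,290,240,5)"
```

```text
t 11.43 tcp [ 0.5147 -0.0325  0.1394] stand [ -0.2 100.7 139.4] xang 73.82 zax [-1.e-04  1.e-04 -1.e+00] F [-0.73  0.11  0.18] Fst -0.68 0.29 gap 0.0684 q [-0.19  0.58  1.98  0.    0.59 -1.48]
scene tube pts 342 min [-20.3  74.7  27. ] max [ 27.  122.2 130.2]
 circle fit centre [  2.  100.1]
t 11.48 tcp [ 0.5148 -0.0325  0.1394] stand [-1.000e-01  1.007e+02  1.394e+02] xang 73.82 zax [-1.e-04  1.e-04 -1.e+00] F [-0.15 -0.5  -0.04] Fst -0.26 -0.45 gap 0.0687 q [-0.19  0.58  1.98  0.    0.59 -1.48]
```

View pics/c_s12.png

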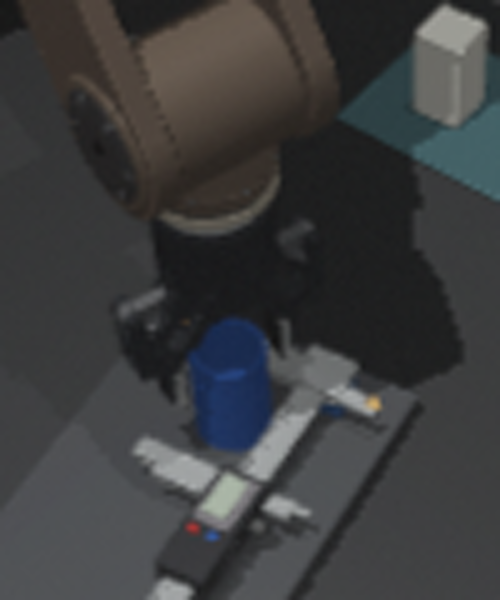

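Released, and the tube stands upright. Rising and moving behind the slider.

Emit:
move_arm(travel=[[0,0,0.01],[0,0,0.03],[0,0,0.03],[0,0,0.03],[0.0082,-0.0144,0],[0.0082,-0.0144,0],[0.0082,-0.0144,0],[0.0082,-0.0144,0]], turn=[[0,0,0],[0,0,0],[0,0,0],[0,0,0],[0,0,-6],[0,0,-6],[0,0,-6],[0,0,-6]], fingers=[-0.6,-0.6,-0.6,-0.6,1,1,1,1])

```text
clock: 12.15
tcp_pos: [0.5478, -0.0906, 0.2406]
orientation: [2.852, 1.316, 0.001]
wrist_force: [0.4, 0.6, -0.5]
finger_gap: 0.0199
```

Emit:
move_arm(travel=[[0.0082,-0.0144,0],[0.0082,-0.0144,0],[0.0082,-0.0144,0],[0.0082,-0.0144,0],[0.0082,-0.0144,0],[0.0082,-0.0144,0],[0,0,0],[0,0,0]], turn=[[0,0,-6],[0,0,-6],[0,0,-6],[0,0,-6],[0,0,-6],[0,0,-6],[0,0,0],[0,0,0]], fingers=[1,1,1,1,1,1,1,1])

```text
clock: 12.82
tcp_pos: [0.5966, -0.1768, 0.2397]
orientation: [-3.118, -0.379, -0.0]
wrist_force: [-1.1, 0.0, 0.1]
finger_gap: -0.0002
```

```bash
cat > calchk.py <<'E'
from h import *
import sys
n,tag=sys.argv[1:3]; p=cv2.imread(f"pics/{n}{tag}.png"); S=tost(cloud(n,np.load(f"pics/{n}{tag}_d.npy"))); z=S[...,2]
m=(z>56)&(z<66)&(abs(S[...,0]-45)<18)&(S[...,1]>-100)&(S[...,1]<110); a=S[m]; print("housing y",np.percentile(a[:,1],[1,99]).round(1) if len(a) else None)
for lo in (-35,-30,-25,-20,-15,-10,-5,0,5,10,15):
    q=S[(z>44)&(z<57)&(S[...,0]>lo)&(S[...,0]<lo+5)&(S[...,1]>-20)&(S[...,1]<160)][:,1]; q.sort()
    if len(q)>1: g=np.argmax(np.diff(q)); print(lo,q[0].round(1),q[g].round(1),q[g+1].round(1),q[-1].round(1))
E
python3 tubechk.py 13 scene; python3 calchk.py scene 13; python3 -c "
from h import *; crop('pics/scene13.png','pics/c_s13.png',170,130,290,280,4)"
```

```text
t 12.82 tcp [ 0.5966 -0.1768  0.2397] stand [ 44.8 -59.  239.7] xang 13.87 zax [ 0.e+00  1.e-04 -1.e+00] F [-1.08  0.04  0.1 ] Fst -1.04 0.3 gap -0.0002 q [-0.39  0.55  1.63  0.    0.95 -0.64]
scene tube pts 303 min [-22.1  75.6  28.6] max [ 27.3 123.  100.8]
 circle fit centre [ 1.8 99.8]
t 12.87 tcp [ 0.5964 -0.1762  0.2397] stand [ 44.7 -58.4 239.7] xang 13.94 zax [-3.e-04  3.e-04 -1.e+00] F [-0.39 -0.08 -0.11] Fst -0.39 0.02 gap 0.0001 q [-0.39  0.55  1.64  0.    0.95 -0.64]
housing y [-40.3  43.3]
-20 111.1 111.1 114.9 115.3
-15 116.2 116.2 118.2 120.4
-10 78.3 78.3 117.3 121.2
-5 76.6 76.8 121.5 122.1
0 148.3 148.3 150.9 150.9
5 24.1 77.7 142.4 148.5
10 24.5 38.6 83.5 149.9
15 22.2 84.0 127.2 150.3
```

View pics/c_s13.png

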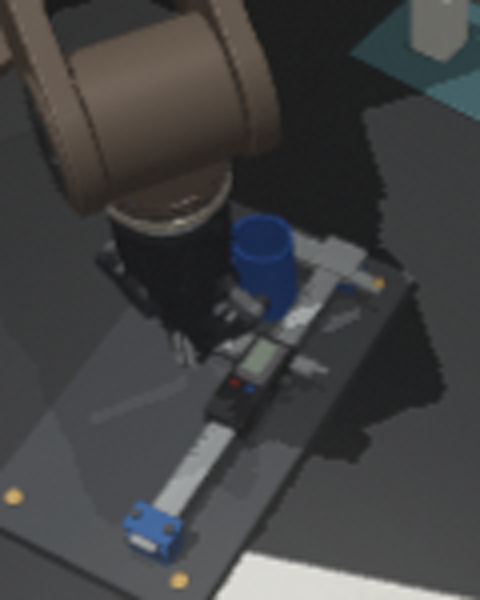

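Emit:
move_arm(travel=[[0,0,-0.03],[0,0,-0.03],[0,0,-0.03],[0,0,-0.015],[0,0,-0.0085],[0,0,0],[0,0,0]], turn=[[0,0,0],[0,0,0],[0,0,0],[0,0,0],[0,0,0],[0,0,0],[0,0,0]], fingers=[1,1,1,1,1,1,1])

```text
clock: 13.45
tcp_pos: [0.5969, -0.1761, 0.1267]
orientation: [3.118, 0.38, 0.001]
wrist_force: [0.3, 0.6, 0.4]
finger_gap: 0.0
```

```bash
python3 -c "
from h import *
stat(); grab('scene','14'); stat(); crop('pics/scene14.png','pics/c_s14.png',180,160,270,270,5.4)"
```

```text
t 13.45 tcp [ 0.5969 -0.1761  0.1267] stand [ 45.2 -58.5 126.7] xang 13.9 zax [ 4.e-04 -1.e-04 -1.e+00] F [0.29 0.55 0.37] Fst 0.41 0.47 gap 0.0 q [-0.39  0.7   1.72  0.    0.73 -0.64]
t 13.5 tcp [ 0.5972 -0.1763  0.1272] stand [ 45.4 -58.7 127.2] xang 13.88 zax [ 1.6e-03 -6.0e-04 -1.0e+00] F [ 0.16 -0.54 -0.12] Fst 0.03 -0.56 gap -0.0002 q [-0.39  0.7   1.71  0.    0.73 -0.64]
```

View pics/c_s14.png

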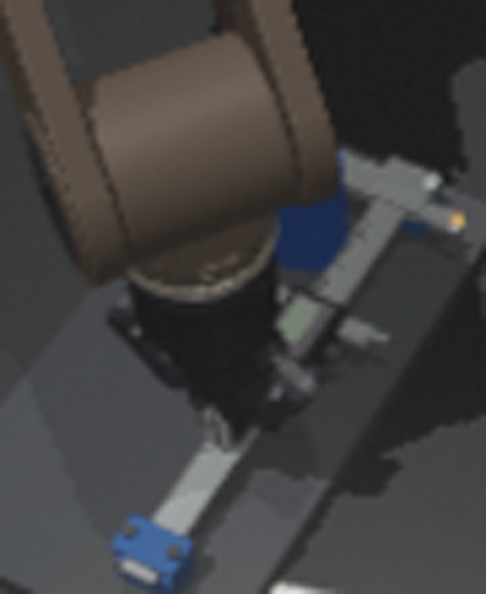

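The closed fingers sit just behind the housing's rear end, over the beam. Pushing the jaw toward the tube.

Emit:
move_arm(travel=[[-0.0007,0.003,0],[-0.0007,0.003,0],[-0.0007,0.003,0],[-0.0007,0.003,0],[-0.0007,0.003,0],[-0.0007,0.003,0],[-0.0007,0.003,0],[-0.0007,0.003,0]], turn=[[0,0,0],[0,0,0],[0,0,0],[0,0,0],[0,0,0],[0,0,0],[0,0,0],[0,0,0]], fingers=[1,1,1,1,1,1,1,1])

```text
clock: 14.17
tcp_pos: [0.5911, -0.1522, 0.126]
orientation: [3.119, 0.378, 0.0]
wrist_force: [0.4, -1.4, 1.3]
finger_gap: -0.0002
```

```bash
python3 -c "
from h import *
stat(); grab('scene','15'); grab('top','15'); stat(); crop('pics/scene15.png','pics/c_s15.png',180,160,270,270,5.4); crop('pics/top15.png','pics/c_t15.png',236,150,386,256,5)"; python3 calchk.py scene 15
```

```text
t 14.17 tcp [ 0.5911 -0.1522  0.126 ] stand [ 45.4 -33.8 126. ] xang 13.82 zax [ 3.e-04 -1.e-04 -1.e+00] F [ 0.36 -1.45  1.34] Fst 0.01 -1.49 gap -0.0002 q [-0.36  0.69  1.75  0.    0.7  -0.6 ]
t 14.27 tcp [ 0.591  -0.1519  0.1258] stand [ 45.3 -33.5 125.8] xang 13.84 zax [-4.e-04  3.e-04 -1.e+00] F [-0.11 -0.58 -0.37] Fst -0.24 -0.53 gap 0.0001 q [-0.36  0.69  1.75  0.    0.71 -0.6 ]
housing y [-44.9  64.2]
-10 118.5 118.9 120.1 120.1
5 137.1 139.8 146.9 146.9
10 78.2 83.0 132.1 147.0
15 80.8 83.3 130.8 150.1
```

View pics/c_s15.png

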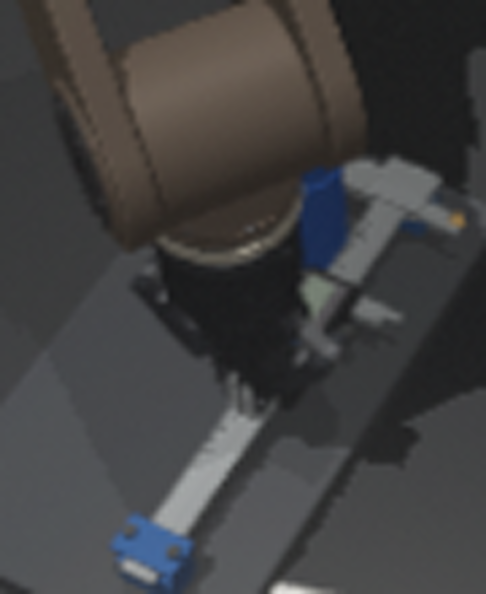

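View pics/c_t15.png

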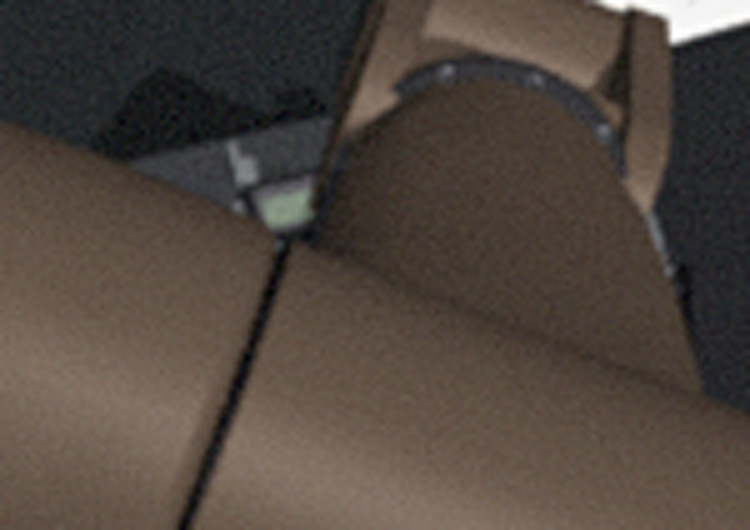

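Emit:
move_arm(travel=[[-0.0005,0.002,0],[-0.0005,0.002,0],[-0.0005,0.002,0],[-0.0005,0.002,0],[-0.0005,0.002,0],[0,0,0]], turn=[[0,0,0],[0,0,0],[0,0,0],[0,0,0],[0,0,0],[0,0,0]], fingers=[1,1,1,1,1,1])

```text
clock: 14.77
tcp_pos: [0.5885, -0.142, 0.1259]
orientation: [-3.118, -0.378, 0.0]
wrist_force: [-0.6, 0.9, -0.4]
finger_gap: -0.0002
```

```bash
cat > fr.py <<'E'
from h import *
import sys
F=[];T=[];E=[];Y=[]
for k in range(int(sys.argv[1])):
    s=robot.state(); F.append(s["wrist_force"][:2]@EY); T.append(s["wrist_torque"]); E.append(s["effort"][0]); Y.append(tost(s["tcp_pos"])[:2]); robot.camera("scene")
print("t",round(s["clock"],2),"Fy",np.round(F,2),"mean",np.mean(F).round(2),"eff1",np.mean(E).round(3),np.std(E).round(3),"st",np.round(Y[-1],2),"T",np.mean(T,0).round(3))
E
python3 fr.py 5;python3 -c "
from h import *
grab('scene','16'); stat(); crop('pics/scene16.png','pics/c_s16.png',180,160,270,270,5.4)"
```

```text
t 14.97 Fy [ 1.02  0.34 -0.65  0.23  0.56] mean 0.3 eff1 0.078 0.021 st [ 45.25 -23.72] T [-0.     0.009 -0.012]
t 15.07 tcp [ 0.5886 -0.1424  0.1259] stand [ 45.3 -23.8 125.9] xang 13.82 zax [-0.e+00  1.e-04 -1.e+00] F [ 0.31  0.84 -0.8 ] Fst 0.5 0.74 gap 0.0001 q [-0.35  0.68  1.76  0.    0.7  -0.59]
```

View pics/c_s16.png

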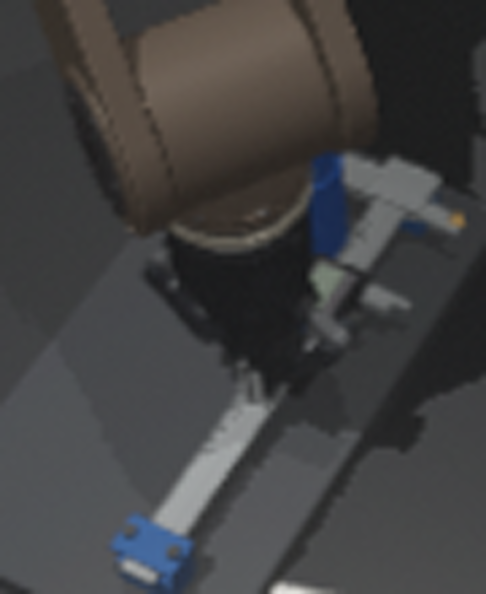

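Emit:
move_arm(travel=[[-0.0002,0.0008,0],[-0.0002,0.0008,0],[-0.0002,0.0008,0]], turn=[[0,0,0],[0,0,0],[0,0,0]], fingers=[1,1,1])

```text
clock: 15.32
tcp_pos: [0.5881, -0.1401, 0.1259]
orientation: [3.119, 0.378, 0.0]
wrist_force: [0.3, -1.6, -0.3]
finger_gap: -0.0001
```

```bash
python3 fr.py 4
```

```text
t 15.47 Fy [-1.63 -1.18 -1.56 -0.27] mean -1.16 eff1 0.507 0.153 st [ 45.25 -21.28] T [-0.185 -0.039  0.003]
```

```bash
sed -i 's/^print.*/print("t",round(s["clock"],2),"Fy",np.round(F,2),"mean",np.mean(F).round(2),"eff1",np.round(E,3),"st",np.round(Y,2).tolist(),"Tx",np.round([t[:2]@EX for t in T],3),"Tz",np.round([t[2] for t in T],3))/' fr.py; python3 fr.py 2
```

```text
t 15.57 Fy [-1.25 -0.54] mean -0.9 eff1 [0.36  0.309] st [[45.27, -21.29], [45.27, -21.29]] Tx [-0.116 -0.116] Tz [ 0.02  -0.048]
```

Emit:
move_arm(travel=[[-0.0001,0.0005,0],[-0.0001,0.0005,0],[-0.0001,0.0005,0]], turn=[[0,0,0],[0,0,0],[0,0,0]], fingers=[1,1,1])

```text
clock: 15.87
tcp_pos: [0.5877, -0.1386, 0.1259]
orientation: [3.119, 0.378, 0.0]
wrist_force: [0.3, -2.3, -0.3]
finger_gap: 0.0004
```

```bash
python3 fr.py 4
```

```text
t 16.02 Fy [-2.35 -1.46 -0.81 -0.94] mean -1.39 eff1 [0.852 0.608 0.668 0.613] st [[45.3, -19.8], [45.32, -19.69], [45.3, -19.72], [45.31, -19.73]] Tx [-0.269 -0.283 -0.18  -0.147] Tz [ 0.051  0.005  0.026 -0.005]
```

Emit:
move_arm(travel=[[-0.0001,0.0004,0],[-0.0001,0.0004,0],[-0.0001,0.0004,0]], turn=[[0,0,0],[0,0,0],[0,0,0]], fingers=[1,1,1])

```text
clock: 16.32
tcp_pos: [0.5875, -0.1374, 0.1259]
orientation: [3.119, 0.378, 0.0]
wrist_force: [0.3, -2.5, 0.2]
finger_gap: 0.0001
```

```bash
python3 fr.py 3;python3 -c "
from h import *
grab('scene','17'); stat(); crop('pics/scene17.png','pics/c_s17.png',220,170,270,230,9)"
```

```text
t 16.42 Fy [-2.47 -2.21 -2.17] mean -2.28 eff1 [1.139 0.978 0.954] st [[45.35, -18.59], [45.36, -18.53], [45.33, -18.57]] Tx [-0.345 -0.4   -0.18 ] Tz [ 0.024  0.069 -0.016]
t 16.52 tcp [ 0.5875 -0.1373  0.1259] stand [ 45.3 -18.5 125.9] xang 13.82 zax [ 0.e+00  1.e-04 -1.e+00] F [ 0.8  -1.45 -0.56] Fst 0.43 -1.6 gap 0.0003 q [-0.34  0.68  1.77  0.    0.69 -0.58]
```

View pics/c_s17.png

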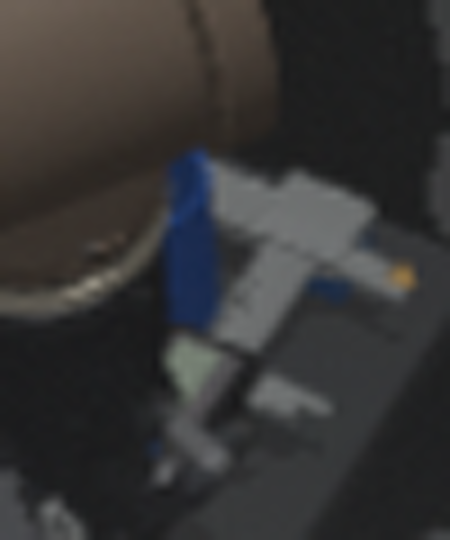

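Emit:
move_arm(travel=[[-0.0001,0.0003,0],[-0.0001,0.0003,0]], turn=[[0,0,0],[0,0,0]], fingers=[1,1])

```text
clock: 16.68
tcp_pos: [0.5873, -0.1368, 0.126]
orientation: [3.119, 0.378, 0.001]
wrist_force: [-0.2, -2.3, 0.1]
finger_gap: 0.0003
```

```bash
python3 fr.py 3
```

```text
t 16.78 Fy [-2.15 -2.05 -1.77] mean -1.99 eff1 [1.179 1.011 1.097] st [[45.35, -18.0], [45.31, -17.93], [45.32, -17.95]] Tx [-0.347 -0.396 -0.354] Tz [-0.055  0.003  0.013]
```

Emit:
move_arm(travel=[[-0.0001,0.0003,0],[-0.0001,0.0003,0]], turn=[[0,0,0],[0,0,0]], fingers=[1,1])

```text
clock: 17.0
tcp_pos: [0.5871, -0.1362, 0.1259]
orientation: [3.119, 0.378, 0.001]
wrist_force: [1.5, -2.9, -0.4]
finger_gap: -0.0001
```

```bash
python3 fr.py 3
```

```text
t 17.1 Fy [-3.14 -2.73 -1.59] mean -2.48 eff1 [1.058 0.901 0.966] st [[45.31, -17.34], [45.29, -17.26], [45.3, -17.29]] Tx [-0.4   -0.398 -0.348] Tz [-0.005  0.002 -0.014]
```

Emit:
move_arm(travel=[[-0.0001,0.0003,0],[0,0,0]], turn=[[0,0,0],[0,0,0]], fingers=[1,1])

```text
clock: 17.32
tcp_pos: [0.587, -0.1358, 0.1259]
orientation: [3.119, 0.378, 0.0]
wrist_force: [-0.3, -2.6, -0.1]
finger_gap: -0.0006
```

```bash
python3 fr.py 2
```

```text
t 17.37 Fy [-2.45 -2.17] mean -2.31 eff1 [0.917 0.877] st [[45.26, -16.94], [45.26, -16.97]] Tx [-0.282 -0.275] Tz [0.059 0.001]
```

Emit:
move_arm(travel=[[-0.0001,0.0003,0],[0,0,0]], turn=[[0,0,0],[0,0,0]], fingers=[1,1])

```text
clock: 17.58
tcp_pos: [0.5869, -0.1355, 0.1259]
orientation: [3.119, 0.378, 0.0]
wrist_force: [1.7, -2.3, 0.1]
finger_gap: -0.0002
```

```bash
python3 fr.py 2
```

```text
t 17.63 Fy [-2.61 -2.35] mean -2.48 eff1 [0.858 0.821] st [[45.24, -16.66], [45.23, -16.64]] Tx [-0.363 -0.333] Tz [ 0.027 -0.038]
```

Emit:
move_arm(travel=[[-0.0001,0.0003,0],[0,0,0]], turn=[[0,0,0],[0,0,0]], fingers=[1,1])

```text
clock: 17.85
tcp_pos: [0.5868, -0.1352, 0.126]
orientation: [3.119, 0.378, 0.0]
wrist_force: [1.7, -2.2, -0.9]
finger_gap: 0.0003
```

```bash
python3 fr.py 2
```

```text
t 17.9 Fy [-2.51 -2.34] mean -2.42 eff1 [0.798 0.764] st [[45.22, -16.34], [45.2, -16.35]] Tx [-0.355 -0.364] Tz [-0.015 -0.042]
```

Emit:
move_arm(travel=[[-0.0001,0.0003,0],[0,0,0]], turn=[[0,0,0],[0,0,0]], fingers=[1,1])

```text
clock: 18.12
tcp_pos: [0.5867, -0.1349, 0.126]
orientation: [3.119, 0.378, 0.0]
wrist_force: [3.1, -2.5, -0.5]
finger_gap: -0.0001
```

```bash
python3 fr.py 2
```

```text
t 18.17 Fy [-3.19 -2.04] mean -2.62 eff1 [0.743 0.712] st [[45.19, -16.02], [45.18, -16.01]] Tx [-0.386 -0.366] Tz [0.034 0.023]
```

Emit:
move_arm(travel=[[-0.0001,0.0003,0],[0,0,0]], turn=[[0,0,0],[0,0,0]], fingers=[1,1])

```text
clock: 18.38
tcp_pos: [0.5866, -0.1346, 0.1259]
orientation: [3.119, 0.378, 0.0]
wrist_force: [2.1, -1.2, -0.3]
finger_gap: 0.0003
```

```bash
python3 fr.py 2; python3 -c "
from h import *
grab('scene','18'); stat(); crop('pics/scene18.png','pics/c_s18.png',220,170,270,230,9)"
```

```text
t 18.43 Fy [-1.71 -2.36] mean -2.04 eff1 [0.698 0.706] st [[45.14, -15.71], [45.16, -15.7]] Tx [-0.295 -0.397] Tz [-0.076  0.013]
t 18.53 tcp [ 0.5866 -0.1347  0.1259] stand [ 45.1 -15.7 125.9] xang 13.82 zax [ 1.e-04  0.e+00 -1.e+00] F [ 1.48 -2.22 -0.59] Fst 0.91 -2.51 gap -0.0 q [-0.34  0.68  1.77  0.    0.69 -0.58]
```

View pics/c_s18.png

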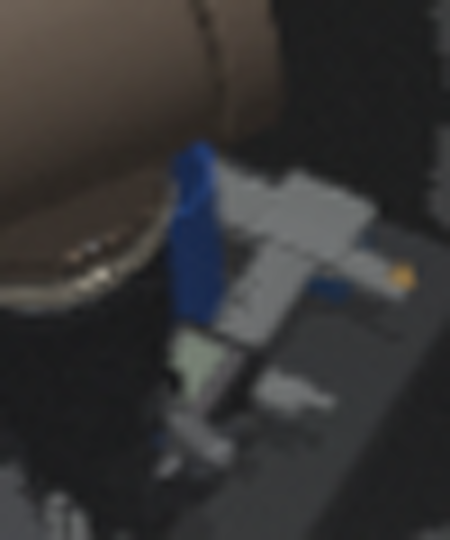

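Emit:
move_arm(travel=[[0,0.0003,0],[0,0,0]], turn=[[0,0,0],[0,0,0]], fingers=[1,1])

```text
clock: 18.7
tcp_pos: [0.5865, -0.1343, 0.1259]
orientation: [-3.119, -0.378, 0.0]
wrist_force: [2.1, -1.3, -0.4]
finger_gap: 0.0002
```

```bash
python3 fr.py 2
```

```text
t 18.75 Fy [-1.79 -2.19] mean -1.99 eff1 [0.745 0.707] st [[45.16, -15.38], [45.16, -15.38]] Tx [-0.348 -0.378] Tz [-0.02  -0.057]
```

Emit:
move_arm(travel=[[0,0.0003,0],[0,0,0]], turn=[[0,0,0],[0,0,0]], fingers=[1,1])

```text
clock: 18.97
tcp_pos: [0.5865, -0.134, 0.1259]
orientation: [-3.119, -0.378, 0.0]
wrist_force: [2.0, -1.8, 0.4]
finger_gap: 0.0002
```

```bash
python3 fr.py 2
```

```text
t 19.02 Fy [-2.25 -1.44] mean -1.84 eff1 [0.807 0.768] st [[45.18, -15.09], [45.18, -15.12]] Tx [-0.364 -0.274] Tz [-0.027 -0.057]
```

Emit:
move_arm(travel=[[-0.0001,0.0003,0],[0,0,0]], turn=[[0,0,0],[0,0,0]], fingers=[1,1])

```text
clock: 19.23
tcp_pos: [0.5864, -0.1337, 0.1259]
orientation: [-3.119, -0.378, -0.0]
wrist_force: [1.4, -0.6, 0.0]
finger_gap: -0.0006
```

```bash
python3 fr.py 2
```

```text
t 19.28 Fy [-0.95 -1.3 ] mean -1.13 eff1 [0.823 0.801] st [[45.19, -14.8], [45.21, -14.8]] Tx [-0.372 -0.321] Tz [0.065 0.019]
```

Emit:
move_arm(travel=[[-0.0001,0.0003,0],[0,0,0]], turn=[[0,0,0],[0,0,0]], fingers=[1,1])

```text
clock: 19.5
tcp_pos: [0.5863, -0.1335, 0.1259]
orientation: [3.119, 0.378, 0.0]
wrist_force: [1.9, -1.7, 0.8]
finger_gap: 0.0002
```

```bash
python3 fr.py 3
```

```text
t 19.6 Fy [-2.06 -2.22 -2.45] mean -2.24 eff1 [0.827 0.798 0.774] st [[45.18, -14.49], [45.19, -14.47], [45.2, -14.48]] Tx [-0.368 -0.329 -0.37 ] Tz [-0.015  0.016 -0.019]
```

Emit:
move_arm(travel=[[0,0.0003,0],[0,0,0]], turn=[[0,0,0],[0,0,0]], fingers=[1,1])

```text
clock: 19.82
tcp_pos: [0.5863, -0.1331, 0.1259]
orientation: [-3.119, -0.378, 0.0]
wrist_force: [1.5, -1.8, 0.2]
finger_gap: -0.0002
```

```bash
python3 fr.py 3
```

```text
t 19.92 Fy [-2.13 -2.53 -2.17] mean -2.28 eff1 [0.897 0.858 0.837] st [[45.22, -14.17], [45.22, -14.18], [45.24, -14.16]] Tx [-0.3   -0.307 -0.299] Tz [-0.048  0.005  0.01 ]
```

Emit:
move_arm(travel=[[-0.0001,0.0003,0],[0,0,0]], turn=[[0,0,0],[0,0,0]], fingers=[1,1])

```text
clock: 20.13
tcp_pos: [0.5862, -0.1329, 0.126]
orientation: [3.119, 0.378, 0.0]
wrist_force: [1.8, -1.8, 0.3]
finger_gap: -0.0001
```

```bash
python3 fr.py 3;  python3 -c "
from h import *
grab('scene','19'); stat(); crop('pics/scene19.png','pics/c_s19.png',220,170,270,230,9)"
```

```text
t 20.23 Fy [-2.19 -1.61 -1.09] mean -1.63 eff1 [0.91  0.891 0.865] st [[45.24, -13.89], [45.22, -13.87], [45.23, -13.88]] Tx [-0.275 -0.342 -0.337] Tz [ 0.026 -0.021  0.012]
t 20.33 tcp [ 0.5862 -0.1328  0.1259] stand [ 45.2 -13.9 125.9] xang 13.82 zax [-0.e+00  1.e-04 -1.e+00] F [ 0.77 -1.54  0.18] Fst 0.38 -1.68 gap -0.0003 q [-0.33  0.68  1.77  0.    0.69 -0.57]
```

View pics/c_s19.png

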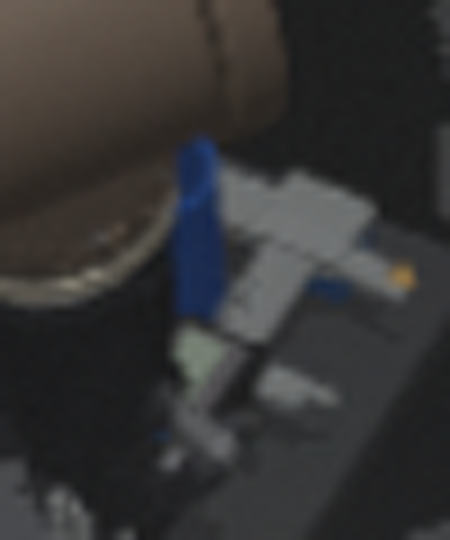

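```bash
python3 - <<'E'
from h import *
for tag in ("5","13","15","18","19"):
    S=tost(cloud("scene",np.load(f"pics/scene{tag}_d.npy"))); z=S[...,2]
    q=S[(z>44)&(z<57)&(S[...,0]>66)&(S[...,0]<80)&(S[...,1]>-20)&(S[...,1]<160)]; y=np.sort(q[:,1]); g=np.argmax(np.diff(y)); 
    a=S[(z>57)&(z<66)&(S[...,0]>30)&(S[...,0]<62)&(S[...,1]>20)&(S[...,1]<110)]
    print(tag,"nib",y[0].round(1),y[g].round(1),"fix",y[g+1].round(1),y[-1].round(1),"housing front",np.percentile(a[:,1],[95,99,100]).round(1) if len(a) else None)
    p=cv2.imread(f"pics/scene{tag}.png"); H=cv2.cvtColor(p,cv2.COLOR_BGR2HSV)
    m=(H[...,0]>100)&(H[...,0]<125)&(H[...,1]>110)&(S[...,0]>-45)&(S[...,0]<40)&(S[...,1]>60)&(S[...,1]<150)&(z>85)&(z<103)
    t=S[m]; print("   tube top pts y",np.percentile(t[:,1],[1,99]).round(1) if len(t) else None)
E
```

```text
5 nib 14.5 45.0 fix 128.8 140.1 housing front [41.7 43.8 44.8]
   tube top pts y None
13 nib 14.8 43.6 fix 128.8 152.8 housing front [42.2 43.9 44.1]
   tube top pts y [ 75.8 124.3]
15 nib 31.4 60.3 fix 128.9 140.5 housing front [59.2 60.7 60.8]
   tube top pts y [ 79.3 102.5]
18 nib 52.0 80.7 fix 129.2 142.5 housing front [76.  78.5 78.9]
   tube top pts y [ 89.1 124. ]
19 nib 52.3 82.5 fix 129.3 140.0 housing front [78.  80.3 80.9]
   tube top pts y [ 89.1 124.4]
```

Emit:
move_arm(travel=[[-0.0001,0.0003,0],[0,0,0]], turn=[[0,0,0],[0,0,0]], fingers=[1,1])

```text
clock: 20.5
tcp_pos: [0.5862, -0.1325, 0.1259]
orientation: [3.119, 0.378, 0.0]
wrist_force: [1.2, -1.8, 0.9]
finger_gap: 0.0001
```

```bash
python3 fr.py 3
```

```text
t 20.6 Fy [-2.02 -2.03 -1.37] mean -1.81 eff1 [0.91  0.886 0.862] st [[45.25, -13.56], [45.22, -13.56], [45.23, -13.56]] Tx [-0.282 -0.329 -0.36 ] Tz [-0.015  0.028  0.043]
```

Emit:
move_arm(travel=[[0,0.0003,0],[0,0,0]], turn=[[0,0,0],[0,0,0]], fingers=[1,1])

```text
clock: 20.82
tcp_pos: [0.5861, -0.1323, 0.1259]
orientation: [3.119, 0.378, 0.0]
wrist_force: [0.6, -1.5, 0.2]
finger_gap: -0.0
```

```bash
python3 fr.py 3
```

```text
t 20.92 Fy [-1.58 -1.72 -2.39] mean -1.9 eff1 [1.116 1.094 1.085] st [[45.28, -13.3], [45.26, -13.31], [45.26, -13.29]] Tx [-0.416 -0.358 -0.34 ] Tz [-0.044 -0.018 -0.03 ]
```

Emit:
move_arm(travel=[[-0.0001,0.0003,0],[0,0,0]], turn=[[0,0,0],[0,0,0]], fingers=[1,1])

```text
clock: 21.13
tcp_pos: [0.5861, -0.1321, 0.126]
orientation: [3.119, 0.378, 0.001]
wrist_force: [2.3, -3.2, -0.2]
finger_gap: -0.0001
```

```bash
python3 fr.py 3
```

```text
t 21.23 Fy [-3.68 -3.86 -3.31] mean -3.62 eff1 [1.712 1.726 1.77 ] st [[45.32, -13.09], [45.31, -13.08], [45.29, -13.1]] Tx [-0.518 -0.58  -0.654] Tz [-0.037  0.022 -0.011]
```

Contact: force stepped from 1.9 to 3.6 N with no relaxation and the tool advance fell short. That leaves about 2 N on the tube, or a rock of about 0.005 rad at most. I'll stop here, back off and look.

Emit:
move_arm(travel=[[0.0001,-0.0005,0],[0.0003,-0.0015,0],[0.001,-0.004,0],[0.001,-0.004,0],[0,0,0.02],[0,0,0.04],[0,0,0.04],[0,0,0.02]], turn=[[0,0,0],[0,0,0],[0,0,0],[0,0,0],[0,0,0],[0,0,0],[0,0,0],[0,0,0]], fingers=[1,1,1,1,1,1,1,1])

```text
clock: 21.95
tcp_pos: [0.5891, -0.1425, 0.2501]
orientation: [3.117, 0.377, 0.006]
wrist_force: [1.3, -0.4, 1.1]
finger_gap: 0.0002
```

Emit:
move_arm(travel=[[0.01,-0.04,0],[0.01,-0.04,0],[0.01,-0.04,0.01],[0.01,-0.04,0.02],[0.01,-0.04,0.02],[0.01,-0.04,0],[0,0,0],[0,0,0]], turn=[[0,0,0],[0,0,0],[0,0,0],[0,0,0],[0,0,0],[0,0,0],[0,0,0],[0,0,0]], fingers=[1,1,1,1,1,1,1,1])

```text
clock: 22.62
tcp_pos: [0.6459, -0.3763, 0.291]
orientation: [-3.118, -0.374, 0.001]
wrist_force: [-0.5, 0.9, -0.0]
finger_gap: 0.0001
```

```bash
python3 tubechk.py 20 scene top; python3 -c "
from h import *
crop('pics/scene20.png','pics/c_s20.png',200,160,290,250,6.4); crop('pics/top20.png','pics/c_t20.png',236,150,326,240,6.4)"; python3 calchk.py scene 20;python3 calchk.py top 20
```

```text
t 22.62 tcp [ 0.6459 -0.3763  0.291 ] stand [  44.9 -264.5  291. ] xang 13.67 zax [-8.e-04  7.e-04 -1.e+00] F [-0.46  0.88 -0.04] Fst -0.24 0.96 gap 0.0001 q [-0.62  0.69  1.22  0.    1.23 -0.85]
scene tube pts 295 min [-22.   81.2  43.9] max [ 27.1 128.2 100.9]
 circle fit centre [  1.8 105.4]
top tube pts 67 min [-9.2 96.1 23.2] max [ 24.4 130.7 103.7]
 circle fit centre [ -1.6 105.3]
t 22.72 tcp [ 0.6461 -0.3737  0.2914] stand [  45.7 -262.1  291.4] xang 13.81 zax [-0.001   0.0011 -1.    ] F [-0.48  0.05  0.46] Fst -0.45 0.16 gap -0.0002 q [-0.61  0.68  1.23  0.    1.23 -0.85]
housing y [-3.5 81.3]
-35 72.9 76.6 81.9 81.9
-30 67.6 70.2 75.2 80.2
-25 64.6 80.8 116.7 116.7
-20 68.5 78.6 119.2 120.5
-15 61.5 85.7 123.8 126.1
-10 59.0 85.4 126.0 126.0
-5 60.2 83.2 126.2 126.2
0 60.8 84.5 127.3 127.3
5 59.2 84.6 144.6 149.9
10 59.0 84.9 136.0 147.1
15 58.9 90.6 129.7 150.8
housing y [49.  82.9]
-30 144.1 144.1 144.8 144.8
-25 140.0 140.8 143.4 143.4
-20 136.2 136.8 139.5 144.8
-15 131.7 147.0 149.8 152.7
-10 131.1 131.1 134.1 151.9
-5 130.3 144.3 147.3 152.8
0 131.1 149.1 152.0 152.0
5 132.9 145.0 147.9 151.5
10 132.1 150.0 152.8 152.8
15 118.4 118.4 131.1 152.1
```

View pics/c_s20.png

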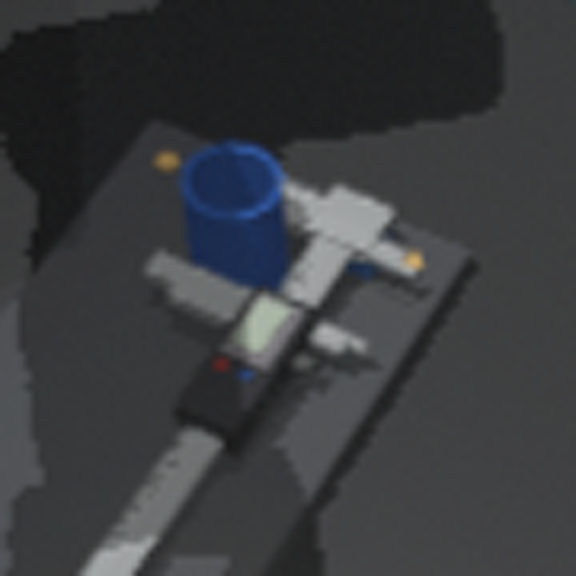

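View pics/c_t20.png

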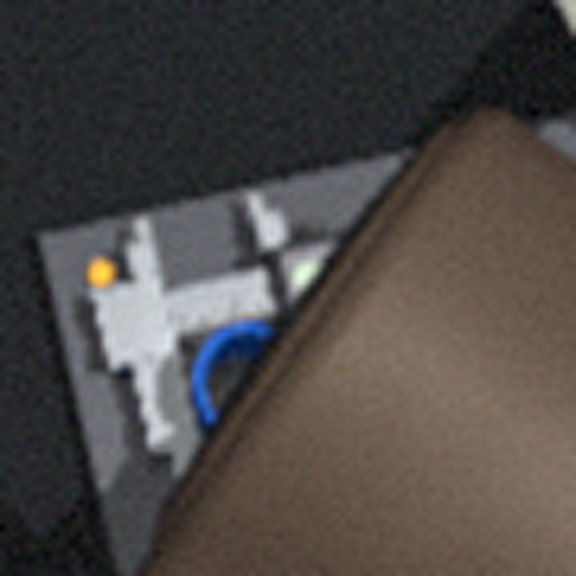

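View pics/scene20.png

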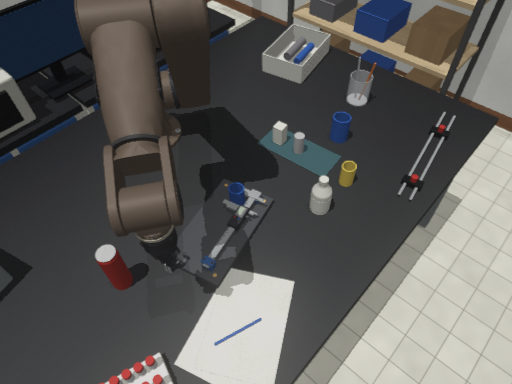

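```bash
python3 -c "
from h import *
stat(); print(robot.job_done())"
```

```text
t 22.72 tcp [ 0.6461 -0.3737  0.2914] stand [  45.7 -262.1  291.4] xang 13.81 zax [-0.001   0.0011 -1.    ] F [-0.48  0.05  0.46] Fst -0.45 0.16 gap -0.0002 q [-0.61  0.68  1.23  0.    1.23 -0.85]
the job is handed in; nothing more can be done
None
```

The blue tube is standing upright on the plate with both caliper jaws closed on it. I handed the job in at 22.7 s with the arm clear.

**What I did:** I opened the jaw to about 85 mm with closed fingers on the housing front, using about 2 N. I then stood the small blue tube from the mat on the plate. Pushing the housing's rear end, I closed the jaw in 0.3 mm steps at the end. I stopped when the push rose from about 1.9 N to 3.6 N, roughly 2 N on the tube, or about 0.005 rad of rock at most.

**Last checks:**
- **Tube position:** it is upright, with its top 101 mm above the bench. Its axis is near stand (0 to 2, 105), touching close to the intended point.
- **Opening:** the jaws are about 48 to 49 mm apart by the images, which fits the 48 mm the gripper showed when it held the tube. Both are at the low end of the 48 to 52 mm range.
- **Bystanders:** the rod, block, bottle, spray can, larger blue tube and yellow tube all look undisturbed in the scene view.

**Not fully settled:**
- **Squareness:** I could judge this only to about 1 mm over 30 mm from the scene view, which is too coarse to measure the rock. It rests on the low push force.
- **Top view:** the arm hid part of the caliper in the final picture, so the moving jaw was not confirmed from above.
- **Jaw position:** the depth edges and the tool-based position differed by about 1 mm, within calibration. That is why I stopped on force rather than position.

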